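# Fill the light box with wedges

## Robot

A 6-joint arm with a two-finger parallel gripper is mounted at the origin on the work surface. World frame = base frame: x ahead of the robot, y to its left, z up, the work surface at z = 0. Lengths are in m, angles in rad, forces in N, time in s.
With the tool pointing down it reaches from about 0.3 to 0.875 m from the base axis. Payload 6.4 kg.
Tool frame: the origin (TCP) lies at the very end of the fingers, on their centre line; the grasp point (between the pads) lies 19 mm behind it; z points along the fingers, x is the direction in which the jaws open and shut, and the axes are right-handed (so a half turn about z gives the same grasp; the last joint's range is limited). The gripper opens to 88 mm and grips with 3 to 60 N. Pads are 18 mm wide; open, the fingers measure 123 mm over their backs; the gripper's body (75 mm by 187 mm) begins 45 mm behind the grasp point.
Start: joints at [0.935, 0.181, 1.607, -0, 1.354, -0.206], TCP at [0.24, 0.523, 0.239] pointing down, gripper open.
Joint ranges: [-2.99, 2.99], [-0.89, 2.07], [0.3, 2.58], [-1.14, 4.28], [0, 2.63], [-3.12, 3.12]. Speed limits (rad/s): [2.57, 2.57, 3.01, 3.14, 3.14, 3.14].

## Interface

Orientations are given as a rotation vector (axis times angle).
In Python, from bench import * gives the robot as it stands. The module is installed in compiled form; this text tells all that it offers.
- The arm moves only by the tool step_arm, never from a script. Its argument "targets" is a list of rows, each an object with "rotation": the turn, a rotation vector about the tool's x, y, z each as a share of 0.12 rad, from -1 to 1, a list of three; "xyz": the shift along the tool's x, y, z each as a share of 15 cm, from -1 to 1, a list of three; "fingers": the gripper's target within -1 to 1 (fully open at 1, half-way at 0, shut at -1). A call has 1 to 10 rows; each row shifts and turns the pose as measured when the row begins, along the tool's axes as they then stand; what a row does not reach is not made up. A row lasts 1/10 s, in which the tool goes at most 50 mm and 8.59 degrees, less where a joint would pass 70% of its speed; a pose out of reach is approached as far as the arm can. A call with a number of a shift or a turn outside -1 to 1 is refused whole. A call with a gripper value outside its range is refused whole. The fingers move at their own pace and stop on an object; "squeeze" is the grip in N (left out, the last holds). Time passes only in rows, so rows that do not move let the fingers close. It gives the time, the measured TCP pose, the force and the opening at its end, in the units of the state.
- get_state(): the state, without advancing time (a new reading comes with each control period).
- capture(name): name is "scene" or "top" or "wrist"; returns (picture, depth): 480x640x3 uint8, red, green, blue; 480x640 float32, m along the optical axis (not along the pixel's ray), 0 where there is no reading.
- camera_params(name): a dict with "mtx" (3x3 intrinsics, pixels), "pose" (4x4, takes a point from camera to world coordinates). Camera axes: x right, y up, looking along -z (the intrinsics and any distortion apply to the point x, -y, -z); pixel columns grow to the right and rows downward; lengths in m; the calibration is good to about 2 mm. A picture is of the moment at which its call begins: read the wrist's pose just before it. camera_params takes no time and is no camera call; for the wrist camera it gives the pose at the moment of the call.
- hand_in(): hands the job in, once; it reports no verdict.
The state is a dict: "time": time; "joints": joint angles; "dq": joint speeds; "effort": joint torques, N m; "eef_pos": TCP position; "orientation": TCP orientation; "wrist_force": force on the tool from outside, world axes, zero at the start; "ft_torque": the same for the moment, N m; "opening": opening from 0.0 (shut) to 1.0 (fully open).
Only numpy, scipy, OpenCV 4.12 (cv2) and the standard library are available. Lean on these libraries where they do the work, as an engineer would, in place of code of your own. Each camera call takes 0.05 s, during which the arm holds its last target.

## Task

Slide the two loose wooden wedges into the bay of the light box so that all four lie alternately head to tail, flat and fully home against the back rail, filling its rectangle. Keep the wedges down on the panel while you move them, do not lift them off it. Then tip the round rocker switch fully on to light the panel, and leave the other toys where they are.

Things in the scene. Friction and masses are not known exactly. Their poses are not given: they have to be found in the camera images.
- lightbox: Light-up sorting box, fixed: flat bamboo box 250 (x) x 300 (y) x 30 high, its top a frosted white panel. Origin: centre of its underside; +x runs from the bay's open side to its back (away from the robot, give or take some yaw), +y left. The near part of the panel is an apron level with the bay floor.
- bay (a point): Middle of the packing bay's floor, 30 above the shelf; axes as the light box. The bay is 129 wide (y +-64.5), with rails 14 high left and right (10 thick) and at the back (inner face x = 45); open at -x, where the side rails end at x = -47. Four wedges laid head to tail fill it, 5 to spare across; a wedge fully home touches the back rail and has its mid point at x = 0 here.
- wedge_a_mid (a point): Plain wooden wedge lying flat: 90 long, 40 wide at its thick end, 22 at its thin end, 30 high, ~55 g. Point: half-way up, mid-length, mid-width (31 there). +x points to the thick end (x = 45); the square side is at y = 15.5, the slanted side runs from y = -24.5 (thick end) to -6.5 (thin end, x = -45). Starts loose on the apron, thick end towards the bay (within 0.3 rad).
- wedge_b_mid (a point): Plain wooden wedge lying flat: 90 long, 40 wide at its thick end, 22 at its thin end, 30 high, ~55 g. Point: half-way up, mid-length, mid-width (31 there). +x points to the thick end (x = 45); the square side is at y = 15.5, the slanted side runs from y = -24.5 (thick end) to -6.5 (thin end, x = -45). Starts loose on the apron left or right of wedge_a, thin end towards the bay (within 0.3 rad).
- wedge_c_mid (a point): Plain wooden wedge lying flat: 90 long, 40 wide at its thick end, 22 at its thin end, 30 high, ~55 g. Point: half-way up, mid-length, mid-width (31 there). +x points to the thick end (x = 45); the square side is at y = 15.5, the slanted side runs from y = -24.5 (thick end) to -6.5 (thin end, x = -45). Already packed: thick end at the back, square side on the left rail.
- wedge_d_mid (a point): Plain wooden wedge lying flat: 90 long, 40 wide at its thick end, 22 at its thin end, 30 high, ~55 g. Point: half-way up, mid-length, mid-width (31 there). +x points to the thick end (x = 45); the square side is at y = 15.5, the slanted side runs from y = -24.5 (thick end) to -6.5 (thin end, x = -45). Already packed beside wedge_c: thin end at the back, square side facing the empty right half (65 wide).
- wedge_a: The body of wedge_a: same axes as its point, origin on its underside.
- wedge_b: The body of wedge_b, origin on its underside.
- wedge_c: The body of wedge_c, origin on its underside.
- wedge_d: The body of wedge_d, origin on its underside.
- switch (a point): Centre of the round black rocker switch, diameter 40, on the panel right of the bay; on its tipping axis (along y), 37 above the shelf; axes as the light box. Off: near half (-x) level, far half (+x) sloping up by 0.3 rad, its rim 6 higher. About 3 N down on the far half, 14 beyond the axis, tips it until that half is level; it stays where left.
- rocker (a joint): Angle of the rocker switch: 0 off (far half up) to 0.30 on (far half pressed down level).
- square_block: Bystander: frosted acrylic square block, 34 x 34 x 34, standing on the lit panel left of the bay. Origin at its underside.
- amber_cylinder: Bystander: translucent amber cylinder, diameter 38, 45 high, standing on the shelf to the right. Origin at its underside.
- triangle: Bystander: violet acrylic triangle, 52 x 60, 25 high, lying on the shelf to the left. Origin at its underside.
- half_circle: Bystander: clear green acrylic half-circle, radius 32, 25 high, lying on the shelf to the left. Origin at its underside.
- cup: Bystander: wooden cup, diameter 72, 65 high, on the shelf to the right. Origin at its underside.
Not all that is in view belongs to the job. What is shaped like the wedge_a but black or yellow is not meant.

How it is judged:
By the outcome, as a careful person would: the job done as asked, in the order asked, and still so for the second after the job is handed in, with the robot touching nothing.
It also fails if it takes over 58 s, if anything falls off the work surface, if the arm or the gripper's body presses on something with over 40 N, if the wrist force passes 120 N, or if a joint passes its speed limit or range.

## Working session

There is one attempt and no reset: what is moved stays moved. The work goes in short steps, Python scripts to look and compute and a tool call to move; the robot and the scene stay as the last step left them, time stands still between calls to the robot, and variables do not carry over. Pictures are saved under pics/ and viewed, and the job is handed in when it is done.

Besides the shell and the picture viewer there is one more tool, called as name(argument=value, ...), one argument or row to a line, values as JSON. step_arm: Moves the arm, as the interface text tells. Its arguments: {"type":"object","properties":{"targets":{"type":"array","items":{"type":"object","properties":{"rotation":{"type":"array","items":{"type":"number","minimum":-1,"maximum":1}},"xyz":{"type":"array","items":{"type":"number","minimum":-1,"maximum":1}},"fingers":{"type":"number"}}}},"squeeze":{"type":"number"}},"required":["targets"]}

```bash
mkdir -p pics
python3 - <<'E'
from bench import *
import cv2, numpy as np, pickle
print(get_state())
for n in("scene","top"):
    im,d=capture(n); p=camera_params(n)
    cv2.imwrite(f"pics/{n}0.png",im[:,:,::-1]); pickle.dump((im,d,p),open(n+"0.pkl","wb"))
    print(n,p, d.min(),d.max())
E
```

```text
{'time': 0.0, 'joints': array([ 9.34669445e-01,  1.81514361e-01,  1.60802771e+00, -2.91504617e-05,
        1.35376850e+00, -2.06288603e-01]), 'dq': array([ 0.00119985,  0.00041074, -0.00098505,  0.0002663 ,  0.00183593,
        0.00037553]), 'effort': array([ 4.07263224e-04, -4.33887434e+01, -3.41845679e+01,  7.03116436e-02,
        3.85894161e-02, -1.30049552e-04]), 'eef_pos': array([0.23927489, 0.52225666, 0.23781561]), 'orientation': array([ 2.64355394e+00,  1.69623383e+00, -2.50508419e-03]), 'wrist_force': array([ 0.745477  , -0.54685796,  0.62023691]), 'ft_torque': array([-0.05189317,  0.03257837, -0.00894661]), 'opening': 1.0003496760956954}
scene {'mtx': array([[497.17743797,   0.        , 323.75845657],
       [  0.        , 497.17743797, 241.46260748],
       [  0.        ,   0.        ,   1.        ]]), 'pose': array([[-0.78884289, -0.37110333,  0.48990734,  1.03227313],
       [ 0.61442063, -0.45720129,  0.64300409,  0.78255924],
       [-0.01463469,  0.80823839,  0.58867353,  0.76360038],
       [ 0.        ,  0.        ,  0.        ,  1.        ]])} 0.0 3.9996357
top {'mtx': array([[582.69009582,   0.        , 316.68031469],
       [  0.        , 582.69009582, 234.25074554],
       [  0.        ,   0.        ,   1.        ]]), 'pose': array([[-2.18932368e-02,  9.91033520e-01, -1.31807622e-01,
         2.49879169e-01],
       [-9.99756561e-01, -2.20633245e-02,  1.70043140e-04,
        -5.58537962e-03],
       [-2.73959587e-03,  1.31779257e-01,  9.91275301e-01,
         1.71661910e+00],
       [ 0.00000000e+00,  0.00000000e+00,  0.00000000e+00,
         1.00000000e+00]])} 0.0 2.6629493
```

View pics/scene0.png

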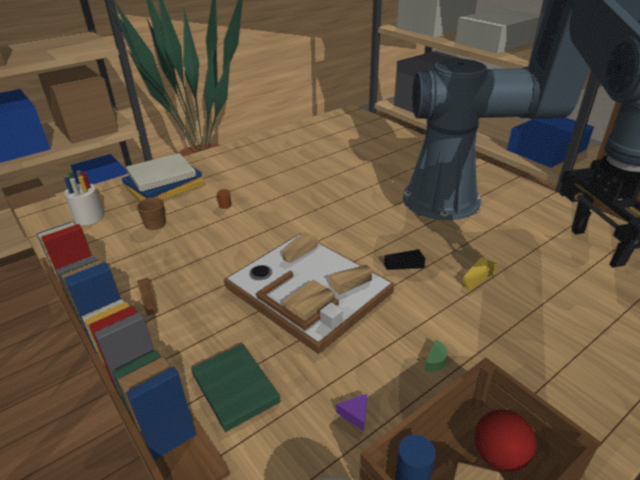

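View pics/top0.png

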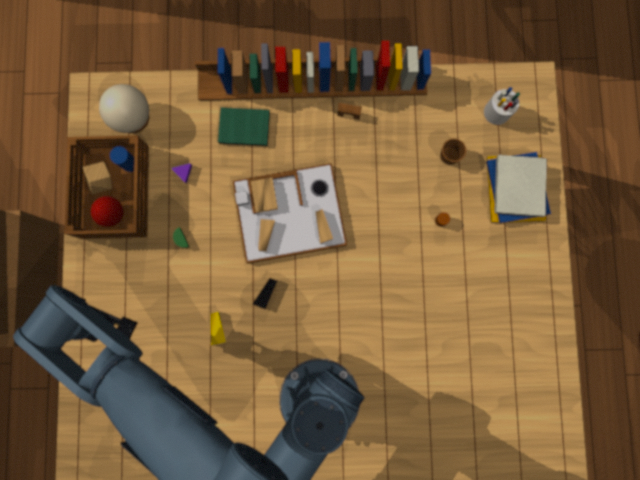

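```bash
cat > h.py <<'E'
import numpy as np, cv2
def ray(p,uv,z):
    K,T=p['mtx'],p['pose']; uv=np.atleast_2d(uv).astype(float)
    c=np.stack([(uv[:,0]-K[0,2])/K[0,0],-(uv[:,1]-K[1,2])/K[1,1],-np.ones(len(uv))],1)
    w=c@T[:3,:3].T; o=T[:3,3]; t=(z-o[2])/w[:,2]; return o+w*t[:,None]
def proj(p,X):
    K,T=p['mtx'],p['pose']; c=(np.atleast_2d(X)-T[:3,3])@T[:3,:3]
    return np.stack([K[0,2]+K[0,0]*c[:,0]/-c[:,2],K[1,2]-K[1,1]*c[:,1]/-c[:,2]],1)
E
python3 - <<'E'
from h import *; import pickle
from bench import *
im,d,p=pickle.load(open("top0.pkl","rb"))
c=im[155:275,220:360]; cv2.imwrite("pics/topc.png",cv2.resize(c,None,fx=5,fy=5,interpolation=cv2.INTER_CUBIC)[:,:,::-1])
im2,d2,p2=pickle.load(open("scene0.pkl","rb"))
c=im2[225:355,215:400]; cv2.imwrite("pics/scenec.png",cv2.resize(c,None,fx=4,fy=4,interpolation=cv2.INTER_CUBIC)[:,:,::-1])
print(ray(p,[[235,182],[332,165],[345,243],[249,262],[319,187]],0.03))
w=camera_params("wrist"); s=get_state()
from scipy.spatial.transform import Rotation as R
Rt=R.from_rotvec(s['orientation']).as_matrix()
print(w['mtx'],Rt, Rt.T@w['pose'][:3,:3], Rt.T@(w['pose'][:3,3]-s['eef_pos']))
E
```

```text
[[ 0.63531576  0.23213464  0.03      ]
 [ 0.68033545 -0.05584951  0.03      ]
 [ 0.44659666 -0.08780963  0.03      ]
 [ 0.39728419  0.19230319  0.03      ]
 [ 0.61466092 -0.01580072  0.03      ]]
[[381.660429     0.         323.72385578]
 [  0.         381.660429   235.70751489]
 [  0.           0.           1.        ]] [[ 4.16713578e-01  9.09037386e-01 -9.07774384e-04]
 [ 9.09036607e-01 -4.16714450e-01 -1.23053309e-03]
 [-1.49688329e-03 -3.12420298e-04 -9.99998831e-01]] [[ 9.99999473e-01 -6.52592377e-04  7.92450805e-04]
 [-3.94749192e-04 -9.57030076e-01 -2.89988409e-01]
 [ 9.47643480e-04  2.89987944e-01 -9.57029829e-01]] [-0.00032255 -0.07370766 -0.14663706]
```

View pics/topc.png

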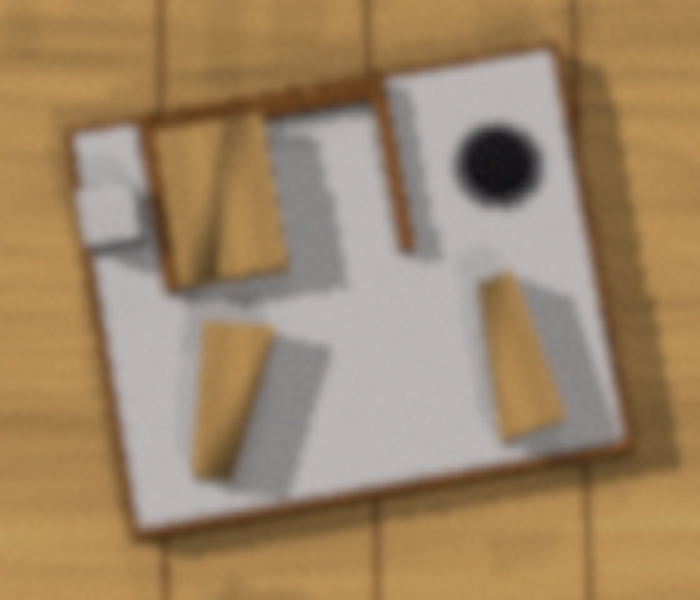

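View pics/scenec.png

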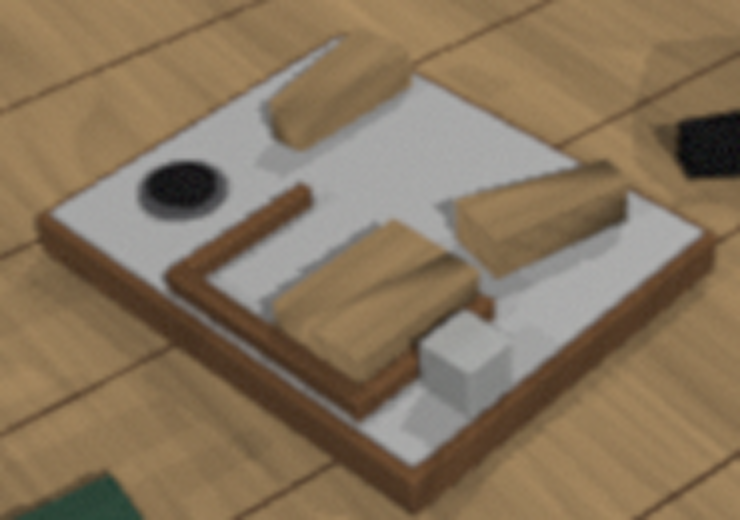

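```bash
cat >> h.py <<'E'
from scipy.spatial.transform import Rotation as R
def goalR(yaw): # tool y = (cos,sin), z down, x = y cross z
    y=np.array([np.cos(yaw),np.sin(yaw),0]); z=np.array([0,0,-1.]); return np.stack([np.cross(y,z),y,z],1)
def plan(s,pos,yaw,cap=0.33,rcap=1.0,n=20):
    p=np.array(s['eef_pos']); r=R.from_rotvec(s['orientation']); G=R.from_matrix(goalR(yaw))
    for i in range(n):
        d=r.inv().apply(np.array(pos)-p)/0.15; m=np.linalg.norm(d)
        rv=(r.inv()*G).as_rotvec()/0.12; k=np.abs(rv).max()
        if m<0.003 and k<0.02: break
        d=d*min(1,cap/max(m,1e-9)); rv=rv*min(1,rcap/max(k,1e-9))
        d=np.round(d,3); rv=np.round(rv,2)
        print('xyz',d.tolist(),'rot',rv.tolist())
        p=p+r.apply(d*0.15); r=r*R.from_rotvec(rv*0.12)
E
python3 - <<'E'
from h import *; from bench import *
plan(get_state(),[0.46,0.06,0.24],0.16)
E
```

```text
xyz [-0.211, 0.253, -0.001] rot [-0.0, 0.0, -1.0]
xyz [-0.24, 0.226, -0.001] rot [-0.0, 0.0, -1.0]
xyz [-0.266, 0.196, -0.001] rot [-0.0, 0.0, -1.0]
xyz [-0.287, 0.163, -0.001] rot [-0.0, 0.01, -1.0]
xyz [-0.305, 0.127, -0.002] rot [-0.01, -0.0, -0.92]
xyz [-0.317, 0.093, -0.001] rot [0.0, -0.0, 0.0]
xyz [-0.317, 0.093, -0.001] rot [0.0, -0.0, 0.0]
xyz [-0.317, 0.093, -0.001] rot [0.0, -0.0, 0.0]
xyz [-0.317, 0.092, -0.002] rot [0.0, -0.0, 0.0]
xyz [-0.317, 0.093, -0.001] rot [0.0, -0.0, 0.0]
xyz [-0.109, 0.032, -0.001] rot [0.0, -0.0, 0.0]
```

step_arm(
  targets=[
    {"xyz":[-0.21,0.25,0],"rotation":[0,0,-1],"fingers":1},
    {"xyz":[-0.24,0.226,0],"rotation":[0,0,-1],"fingers":1},
    {"xyz":[-0.266,0.196,0],"rotation":[0,0,-1],"fingers":1},
    {"xyz":[-0.287,0.163,0],"rotation":[0,0,-1],"fingers":1},
    {"xyz":[-0.305,0.127,0],"rotation":[0,0,-0.92],"fingers":1},
    {"xyz":[-0.317,0.093,0],"rotation":[0,0,0],"fingers":1},
    {"xyz":[-0.317,0.093,0],"rotation":[0,0,0],"fingers":1},
    {"xyz":[-0.317,0.093,0],"rotation":[0,0,0],"fingers":1},
    {"xyz":[-0.317,0.093,0],"rotation":[0,0,0],"fingers":1},
    {"xyz":[-0.317,0.093,0],"rotation":[0,0,0],"fingers":1},
  ],
)

```text
time: 1.1
eef_pos: [0.4534, 0.0785, 0.2348]
orientation: [-2.007, -2.415, 0.006]
wrist_force: [-0.4, 0.9, 0.0]
opening: 1.001
```

Run:
```python
from h import *; from bench import *
plan(get_state(),[0.46,0.06,0.24],0.16)
```

```text
xyz [-0.129, 0.021, -0.035] rot [-0.03, 0.01, 0.2]
```

step_arm(
  targets=[
    {"xyz":[-0.13,0.02,-0.035],"rotation":[-0.03,0,0.2],"fingers":1},
    {"xyz":[0,0,0],"rotation":[0,0,0],"fingers":1},
  ],
)

```text
time: 1.3
eef_pos: [0.4617, 0.0538, 0.2396]
orientation: [2.046, 2.383, -0.004]
wrist_force: [0.1, -0.3, -0.8]
opening: 1.0
```

Run:
```python
from h import *; from bench import *; import pickle
s=get_state(); p=camera_params("wrist"); im,d=capture("wrist")
pickle.dump((im,d,p,s),open("w1.pkl","wb")); cv2.imwrite("pics/w1.png",im[:,:,::-1]); print(s['eef_pos'],s['dq'])
```

```text
[0.46171219 0.05378926 0.23964144] [-0.01074567  0.01614781  0.01969839  0.01082648 -0.00215568 -0.00812342]
```

View pics/w1.png

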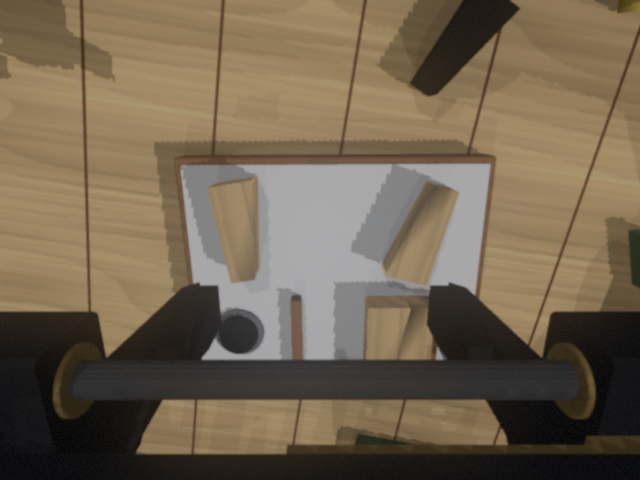

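Run:
```python
from h import *; import pickle
im,d,p,s=pickle.load(open("w1.pkl","rb"))
c=im[145:375,165:505]; cv2.imwrite("pics/w1c.png",cv2.resize(c,None,fx=2.3,fy=2.3,interpolation=cv2.INTER_CUBIC)[:,:,::-1])
```

```text
(no output)
```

View pics/w1c.png

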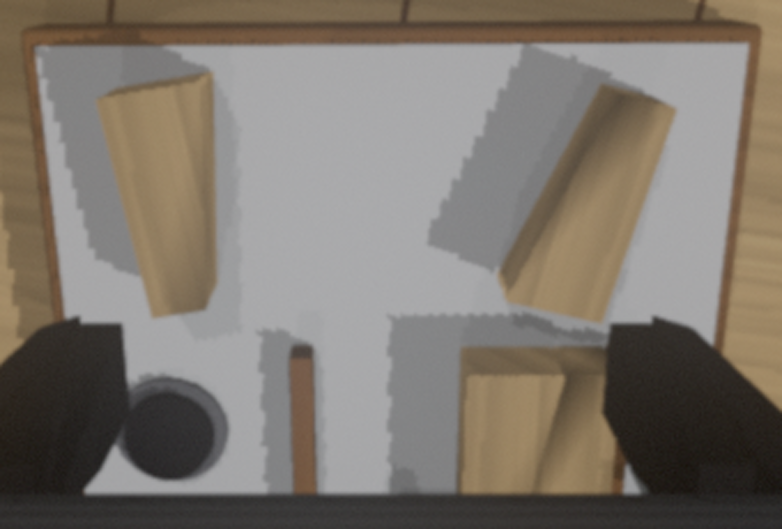

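```bash
cat >> h.py <<'E'
def cloud(d,p):
    K,T=p['mtx'],p['pose']; v,u=np.mgrid[:480,:640]
    c=np.stack([(u-K[0,2])/K[0,0]*d,-(v-K[1,2])/K[1,1]*d,-d],-1)
    return c@T[:3,:3].T+T[:3,3]
def quads(im,d,p,z0=0.053,z1=0.068,zt=0.06):
    W=cloud(d,p); hsv=cv2.cvtColor(im,cv2.COLOR_RGB2HSV)
    m=((W[...,2]>z0)&(W[...,2]<z1)&(d>0)&(hsv[...,1]>60)&(hsv[...,2]>50)).astype(np.uint8)
    m=cv2.morphologyEx(m,cv2.MORPH_OPEN,np.ones((3,3),np.uint8))
    n,l,st,ce=cv2.connectedComponentsWithStats(m); out=[]
    for i in range(1,n):
        if st[i,4]<300: continue
        cs,_=cv2.findContours((l==i).astype(np.uint8),cv2.RETR_EXTERNAL,cv2.CHAIN_APPROX_NONE)
        h=cv2.convexHull(max(cs,key=len)); a=cv2.approxPolyDP(h,5,True)[:,0]
        zz=W[...,2][l==i]; out.append((st[i].tolist(),a,float(np.median(zz)),ray(p,a,zt)))
    return m,out
E
python3 - <<'E'
from h import *; import pickle
im,d,p,s=pickle.load(open("w1.pkl","rb"))
m,o=quads(im,d,p)
W=cloud(d,p)
print("panel z",W[200,320],W[230,340], "near-edge corners", ray(p,[[178,156],[496,155],[181,159],[493,158]],0.03).round(4).tolist())
for st,a,z,w in o:
    print(st,round(z,4)); print(np.c_[a,w.round(4)]); print(np.linalg.norm(w-np.roll(w,-1,0),axis=1).round(4))
v=im.copy(); v[m>0]=[255,0,0]; cv2.imwrite("pics/w1m.png",v[:,:,::-1])
# switch disc
hsv=cv2.cvtColor(im,cv2.COLOR_RGB2HSV)
E
```

```text
panel z [0.46043013 0.04825802 0.0309459 ] [0.48672599 0.07181294 0.03066153] near-edge corners [[0.4399, -0.0868, 0.03], [0.3947, 0.2012, 0.03], [0.4422, -0.0839, 0.03], [0.3977, 0.1993, 0.03]]
[208, 180, 47, 102, 3513] 0.0607
[[ 2.520e+02  1.800e+02  4.462e-01 -1.240e-02  6.000e-02]
 [ 2.540e+02  2.760e+02  5.343e-01 -1.800e-03  6.000e-02]
 [ 2.310e+02  2.810e+02  5.426e-01 -2.240e-02  6.000e-02]
 [ 2.080e+02  1.880e+02  4.589e-01 -4.920e-02  6.000e-02]]
[0.0887 0.0222 0.0879 0.0389]
[385, 185, 73, 100, 3551] 0.0605
[[4.570e+02 1.920e+02 4.296e-01 1.635e-01 6.000e-02]
 [4.260e+02 2.830e+02 5.168e-01 1.565e-01 6.000e-02]
 [3.860e+02 2.750e+02 5.147e-01 1.183e-01 6.000e-02]
 [4.320e+02 1.850e+02 4.270e-01 1.408e-01 6.000e-02]]
[0.0875 0.0383 0.0905 0.0228]
[366, 305, 66, 54, 3323] 0.0605
[[3.670e+02 3.090e+02 5.515e-01 1.074e-01 6.000e-02]
 [4.270e+02 3.060e+02 5.397e-01 1.628e-01 6.000e-02]
 [4.300e+02 3.580e+02 5.947e-01 1.787e-01 6.000e-02]
 [3.660e+02 3.580e+02 6.044e-01 1.163e-01 6.000e-02]]
[0.0566 0.0572 0.0632 0.0537]
```

View pics/w1m.png

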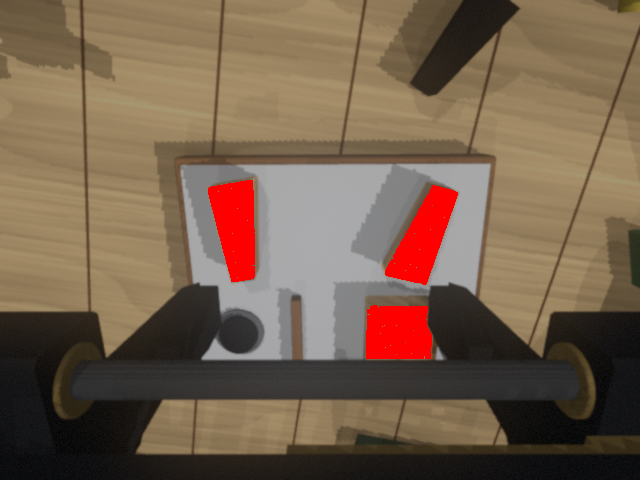

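step_arm(
  targets=[
    {"xyz":[0,0.3,0],"rotation":[0,0,0],"fingers":1},
    {"xyz":[0,0.3,0],"rotation":[0,0,0],"fingers":1},
    {"xyz":[0,0.3,0],"rotation":[0,0,0],"fingers":1},
    {"xyz":[0,0.05,0],"rotation":[0,0,0],"fingers":1},
    {"xyz":[0,0,0],"rotation":[0,0,0],"fingers":1},
  ],
)

```text
time: 1.85
eef_pos: [0.5999, 0.0847, 0.2334]
orientation: [-2.031, -2.385, 0.011]
wrist_force: [-0.5, -1.0, -0.0]
opening: 0.999
```

Run:
```python
from h import *; from bench import *; import pickle
s=get_state(); p=camera_params("wrist"); im,d=capture("wrist")
pickle.dump((im,d,p,s),open("w2.pkl","wb")); 
m,o=quads(im,d,p)
print(s['eef_pos'])
for st,a,z,w in o:
    print(st,round(z,4)); print(np.c_[a,w.round(4)]); print(np.linalg.norm(w-np.roll(w,-1,0),axis=1).round(4))
W=cloud(d,p)
mr=((W[...,2]>0.0405)&(W[...,2]<0.049)&(d>0)).astype(np.uint8)
v=im.copy(); v[mr>0]=[0,255,0]; 
c=np.hstack([im,v]); c=cv2.resize(v[100:380,140:520],None,fx=2.1,fy=2.1,interpolation=cv2.INTER_CUBIC)
cv2.imwrite("pics/w2m.png",c[:,:,::-1])
c=cv2.resize(im[100:380,140:520],None,fx=2.1,fy=2.1,interpolation=cv2.INTER_CUBIC)
cv2.imwrite("pics/w2.png",c[:,:,::-1])
```

```text
[0.59992584 0.0846876  0.23344478]
[176, 0, 58, 125, 5150] 0.0607
[[ 1.800e+02  0.000e+00  4.577e-01 -4.720e-02  6.000e-02]
 [ 2.290e+02  0.000e+00  4.519e-01 -1.130e-02  6.000e-02]
 [ 2.320e+02  1.210e+02  5.374e-01 -1.100e-03  6.000e-02]
 [ 2.050e+02  1.230e+02  5.424e-01 -2.240e-02  6.000e-02]]
[0.0364 0.0861 0.0219 0.0882]
[382, 4, 84, 126, 5026] 0.0605
[[4.650e+02 9.000e+00 4.297e-01 1.632e-01 6.000e-02]
 [4.280e+02 1.290e+02 5.182e-01 1.562e-01 6.000e-02]
 [3.830e+02 1.180e+02 5.157e-01 1.185e-01 6.000e-02]
 [4.340e+02 9.000e+00 4.334e-01 1.403e-01 6.000e-02]]
[0.0889 0.0378 0.0852 0.0232]
[359, 160, 79, 103, 7602] 0.0605
[[4.370e+02 1.600e+02 5.411e-01 1.693e-01 6.000e-02]
 [4.290e+02 2.620e+02 6.297e-01 1.840e-01 6.000e-02]
 [3.590e+02 2.620e+02 6.397e-01 1.222e-01 6.000e-02]
 [3.620e+02 1.600e+02 5.511e-01 1.080e-01 6.000e-02]]
[0.0897 0.0626 0.0897 0.0621]
```

View pics/w2m.png

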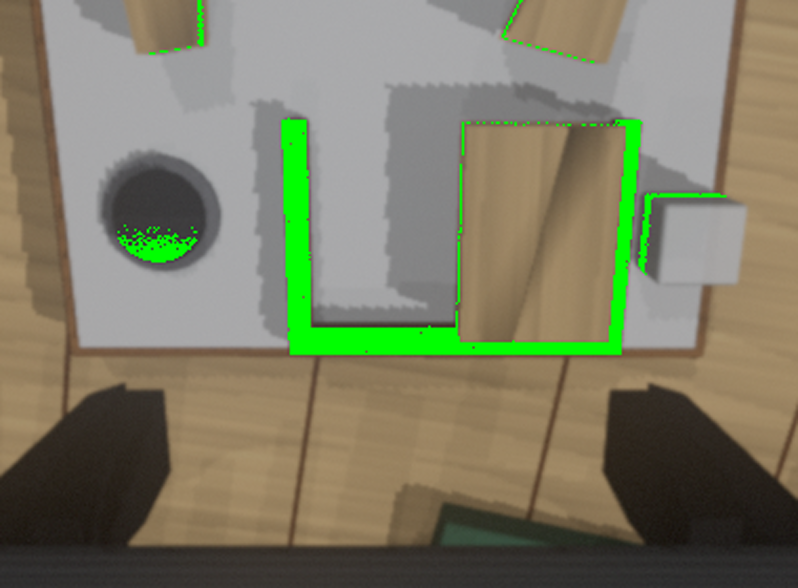

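View pics/w2.png

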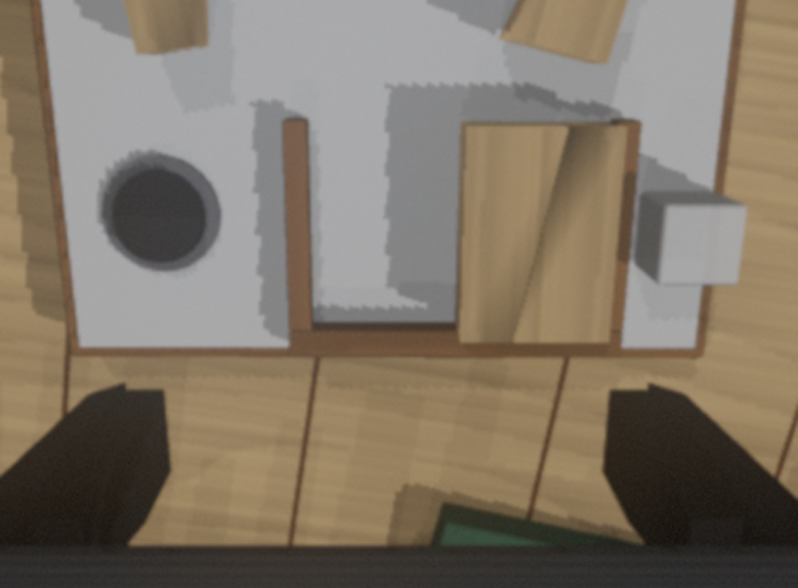

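```bash
cat > bay.py <<'E'
import numpy as np
YAW=0.161
C=np.array([np.cos(YAW),np.sin(YAW)]); S=np.array([-np.sin(YAW),np.cos(YAW)])
O=np.array([0.5511,0.1080])+0.045*C-0.0005*S   # refined below
def toB(w): w=np.atleast_2d(w)[:,:2]-O; return np.stack([w@C,w@S],1)
def toW(b): b=np.atleast_2d(b); return O+b[:,:1]*C+b[:,1:2]*S
E
python3 - <<'E'
from h import *; from bay import *; import pickle
im,d,p,s=pickle.load(open("w2.pkl","rb"))
print("O",O)
f=lambda c: [140+c[0]/2.1,100+c[1]/2.1]
def show(n,c,z): print(n,(toB(ray(p,[f(x) for x in c],z))*1e3).round(1).tolist())
show("rightrail inner near, inner far, outer near, outer far",[(308,120),(311,325),(281,120),(289,355)],0.044)
show("leftrail outer near, outer far",[(641,120),(621,355)],0.044)
show("rocker disc l r t b",[(109,215),(206,215),(158,170),(158,262)],0.037)
show("box far corners",[(70,355),(703,357)],0.03)
for n,q in dict(A=[[.4296,.1634],[.5175,.1563],[.515,.1184],[.427,.1408]],B=[[.446,-.0124],[.536,-.0015],[.5425,-.0224],[.4589,-.0492]],CD=[[.5411,.1693],[.6297,.184],[.6397,.1222],[.5511,.108]]).items(): print(n,(toB(q)*1e3).round(1).tolist())
W=cloud(d,p); hsv=cv2.cvtColor(im,cv2.COLOR_RGB2HSV)
m=((hsv[...,2]<75)&(W[...,2]>0.034)&(W[...,2]<0.05)).astype(np.uint8); m[:,280:]=0
n,l,st,ce=cv2.connectedComponentsWithStats(m)
i=1+st[1:,4].argmax(); q=toB(W[l==i])*1e3; z=W[l==i][:,2]*1e3
print(st[i],q.min(0),q.max(0),z.min(),z.max())
E
```

```text
O [0.59559819 0.11472021]
rightrail inner near, inner far, outer near, outer far [[-46.1, -63.3], [43.3, -64.4], [-46.1, -74.4], [57.6, -74.7]]
leftrail outer near, outer far [[-46.0, 74.3], [57.7, 74.5]]
rocker disc l r t b [[-4.9, -151.8], [-4.9, -109.5], [-24.5, -128.9], [16.2, -132.1]]
box far corners [[62.9, -178.9], [64.2, 117.3]]
A [[-156.0, 74.7], [-70.4, 53.6], [-79.0, 16.6], [-162.2, 52.8]]
B [[-168.0, -101.5], [-77.5, -105.2], [-74.4, -126.8], [-161.2, -139.9]]
CD [[-45.0, 62.6], [44.8, 62.9], [44.7, 0.3], [-45.0, 0.5]]
[ 193  180   45   45 1554] [ -25.12566376 -150.60801701] [  16.05772917 -110.80950176] 34.24498784070401 44.04327137006464
```

```bash
cat >> bay.py <<'E'
def go(bx,by,z,byaw,cap=0.3,rcap=1.0,n=20):
    import h; from bench import get_state
    s=get_state(); p=toW([[bx/1e3,by/1e3]])[0]
    r=h.R.from_rotvec(s['orientation']).as_matrix()
    print('t',round(s['time'],2),'now bay',(toB(s['eef_pos'])[0]*1e3).round(1),'z',round(s['eef_pos'][2]*1e3,1),'byaw',round(float(np.arctan2(r[1,1],r[0,1]))-YAW,3),'tilt',r[2,:2].round(3),'open',round(s['opening'],3),'F',s['wrist_force'].round(1))
    h.plan(s,[p[0],p[1],z/1e3],YAW+byaw,cap,rcap,n)
E
python3 -c "
from bay import *; go(-148,59,90,-0.228)"
```

```text
t 1.9 now bay [ -1.2 -30.2] z 233.4 byaw -0.001 tilt [ 0.002 -0.011] open 0.998 F [-0.6 -0.8 -0.7]
xyz [0.119, -0.195, 0.195] rot [-0.05, -0.0, 1.0]
xyz [0.095, -0.209, 0.193] rot [-0.04, -0.01, 0.89]
xyz [0.072, -0.219, 0.192] rot [-0.0, 0.0, 0.0]
xyz [0.072, -0.218, 0.193] rot [-0.0, 0.0, 0.0]
xyz [0.071, -0.212, 0.187] rot [-0.0, 0.0, 0.0]
```

step_arm(
  targets=[
    {"xyz":[0.12,-0.195,0.15],"rotation":[-0.05,0,1],"fingers":1},
    {"xyz":[0.095,-0.21,0.19],"rotation":[-0.04,0,0.89],"fingers":1},
    {"xyz":[0.07,-0.22,0.19],"rotation":[0,0,0],"fingers":1},
    {"xyz":[0.07,-0.22,0.19],"rotation":[0,0,0],"fingers":1},
    {"xyz":[0.07,-0.21,0.18],"rotation":[0,0,0],"fingers":1},
    {"xyz":[0,0,0],"rotation":[0,0,0],"fingers":1},
  ],
)

```text
time: 2.5
eef_pos: [0.4248, 0.1526, 0.0955]
orientation: [2.301, 2.139, 0.001]
wrist_force: [-0.7, 0.1, -0.3]
opening: 0.998
```

```bash
python3 -c "
from bay import *; go(-148,59,35,-0.228,0.1)"
```

```text
t 2.5 now bay [-162.5   64.8] z 95.5 byaw -0.234 tilt [0.    0.001] open 0.998 F [-0.7  0.1 -0.3]
xyz [-0.004, 0.025, 0.097] rot [0.01, -0.0, -0.05]
xyz [-0.004, 0.025, 0.097] rot [-0.0, -0.0, 0.0]
xyz [-0.004, 0.024, 0.097] rot [-0.0, -0.0, 0.0]
xyz [-0.003, 0.025, 0.097] rot [-0.0, -0.0, 0.0]
xyz [-0.001, 0.004, 0.015] rot [-0.0, -0.0, 0.0]
```

step_arm(
  targets=[
    {"xyz":[0,0.09,0],"rotation":[0,0,0],"fingers":1},
    {"xyz":[0,0,0.1],"rotation":[0,0,0],"fingers":1},
    {"xyz":[0,0,0.1],"rotation":[0,0,0],"fingers":1},
    {"xyz":[0,0,0.1],"rotation":[0,0,0],"fingers":1},
    {"xyz":[0,0,0],"rotation":[0,0,0],"fingers":1},
  ],
)

```text
time: 3.0
eef_pos: [0.4469, 0.1513, 0.0563]
orientation: [2.291, 2.133, 0.02]
wrist_force: [-0.2, -0.8, 0.2]
opening: 1.002
```

```bash
python3 -c "
from bay import *; go(-148,59,35,-0.228,0.1)"
```

```text
t 3.0 now bay [-140.9   60. ] z 56.3 byaw -0.232 tilt [0.002 0.017] open 1.002 F [-0.2 -0.8  0.2]
xyz [-0.012, -0.031, 0.094] rot [0.14, -0.02, -0.04]
xyz [-0.005, -0.015, 0.047] rot [-0.0, 0.0, 0.0]
```

step_arm(
  targets=[
    {"xyz":[-0.01,-0.045,0.07],"rotation":[0.14,0,0],"fingers":1},
    {"xyz":[0,0,0.04],"rotation":[0,0,0],"fingers":1},
    {"xyz":[0,0,0],"rotation":[0,0,0],"fingers":1},
  ],
)

```text
time: 3.3
eef_pos: [0.4441, 0.1497, 0.0416]
orientation: [2.299, 2.139, 0.008]
wrist_force: [-0.3, -0.3, 0.5]
opening: 0.998
```

```bash
python3 -c "
from bay import *; go(-148,59,35,-0.228,0.1)"
```

```text
t 3.3 now bay [-144.    58.8] z 41.6 byaw -0.233 tilt [0.003 0.004] open 0.998 F [-0.3 -0.3  0.5]
xyz [-0.005, -0.027, 0.044] rot [0.04, -0.02, -0.04]
```

Near enough; a last small correction, then close gently.

step_arm(
  targets=[
    {"xyz":[0,-0.027,0.04],"rotation":[0.04,-0.02,0],"fingers":1},
    {"xyz":[0,0,0],"rotation":[0,0,0],"fingers":1},
  ],
)

```text
time: 3.5
eef_pos: [0.4403, 0.1499, 0.0356]
orientation: [-2.301, -2.139, -0.0]
wrist_force: [0.4, 0.4, 0.7]
opening: 1.005
```

Run:
```python
from bay import *; go(-148,59,35,-0.228,0.1)
from h import *; from bench import *
im,d=capture("wrist"); cv2.imwrite("pics/w3.png",im[:,:,::-1])
```

```text
t 3.5 now bay [-147.7   59.7] z 35.6 byaw -0.234 tilt [0. 0.] open 1.005 F [0.4 0.4 0.7]
xyz [-0.005, -0.001, 0.004] rot [0.0, -0.0, -0.05]
```

View pics/w3.png

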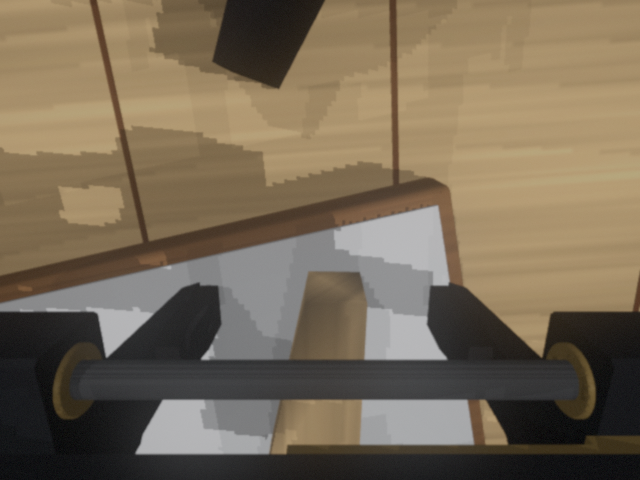

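step_arm(
  squeeze=8,
  targets=[
    {"xyz":[0,0,0],"rotation":[0,0,0],"fingers":-1},
    {"xyz":[0,0,0],"rotation":[0,0,0],"fingers":-1},
    {"xyz":[0,0,0],"rotation":[0,0,0],"fingers":-1},
    {"xyz":[0,0,0],"rotation":[0,0,0],"fingers":-1},
    {"xyz":[0,0,0],"rotation":[0,0,0],"fingers":-1},
    {"xyz":[0,0,0],"rotation":[0,0,0],"fingers":-1},
  ],
)

```text
time: 4.15
eef_pos: [0.4416, 0.1503, 0.0369]
orientation: [2.299, 2.139, 0.004]
wrist_force: [0.1, 0.6, -0.0]
opening: 0.481
```

Run:
```python
from bay import *; go(-148,-14,35,0,0.1,0.25)
from h import *; from bench import *
im,d=capture("wrist"); cv2.imwrite("pics/w4.png",im[:,:,::-1])
```

```text
t 4.15 now bay [-146.3   59.8] z 36.9 byaw -0.233 tilt [0.001 0.003] open 0.481 F [ 0.1  0.6 -0. ]
xyz [-0.098, 0.021, 0.003] rot [0.0, -0.0, -0.25]
xyz [-0.098, 0.018, 0.003] rot [0.0, -0.0, -0.25]
xyz [-0.099, 0.015, 0.002] rot [0.0, -0.0, -0.25]
xyz [-0.099, 0.012, 0.003] rot [0.01, -0.0, -0.25]
xyz [-0.092, 0.008, 0.002] rot [0.0, -0.0, -0.25]
xyz [0.0, -0.0, -0.0] rot [0.01, -0.0, -0.25]
xyz [0.0, -0.0, -0.0] rot [0.0, -0.0, -0.25]
xyz [0.0, -0.0, -0.0] rot [0.01, -0.0, -0.19]
```

View pics/w4.png

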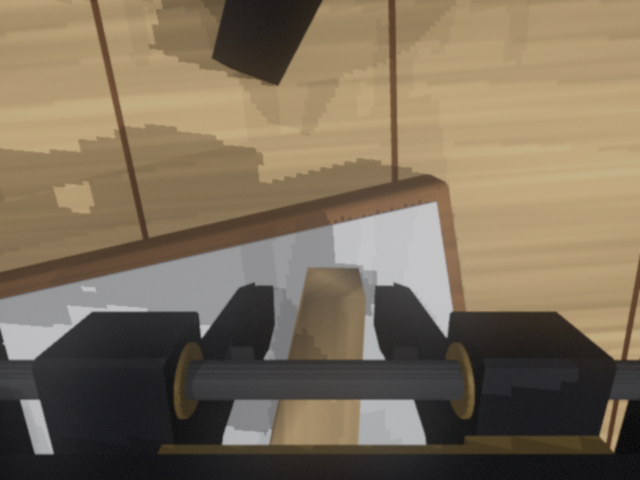

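step_arm(
  targets=[
    {"xyz":[0,0,0.01],"rotation":[0,0,0],"fingers":-1},
    {"xyz":[0,0,0],"rotation":[0,0,0],"fingers":-1},
    {"xyz":[0,0,0],"rotation":[0,0,0],"fingers":-1},
    {"xyz":[0,0,0],"rotation":[0,0,0],"fingers":-1},
  ],
)

```text
time: 4.6
eef_pos: [0.4416, 0.1503, 0.0353]
orientation: [2.299, 2.139, 0.004]
wrist_force: [-0.3, 0.1, 0.9]
opening: 0.301
```

Run:
```python
from bay import *; go(-148,-14,35,0,0.1,0.25)
from h import *; from bench import *
im,d=capture("wrist"); cv2.imwrite("pics/w5.png",im[:,:,::-1])
```

```text
t 4.6 now bay [-146.3   59.8] z 35.3 byaw -0.233 tilt [0.001 0.003] open 0.301 F [-0.3  0.1  0.9]
xyz [-0.098, 0.021, 0.0] rot [0.0, -0.0, -0.25]
xyz [-0.098, 0.018, 0.0] rot [0.0, -0.0, -0.25]
xyz [-0.099, 0.015, 0.001] rot [0.0, -0.0, -0.25]
xyz [-0.099, 0.012, 0.0] rot [0.01, -0.0, -0.25]
xyz [-0.092, 0.008, 0.001] rot [0.0, -0.0, -0.25]
xyz [0.0, 0.0, -0.0] rot [0.01, -0.0, -0.25]
xyz [0.0, 0.0, -0.0] rot [0.0, -0.0, -0.25]
xyz [0.0, 0.0, -0.0] rot [0.01, -0.0, -0.19]
```

View pics/w5.png

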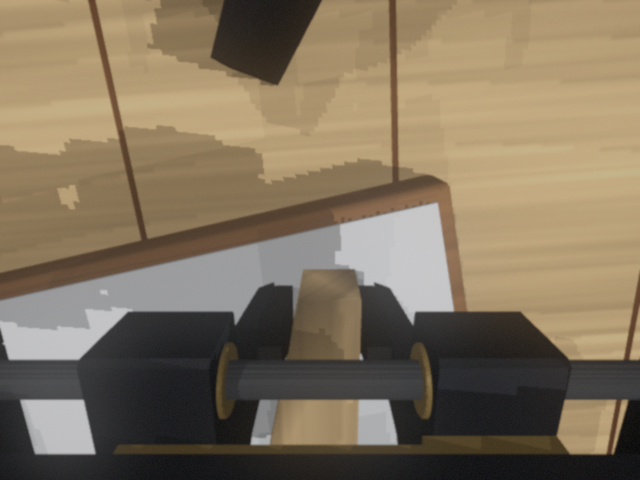

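step_arm(
  targets=[
    {"xyz":[-0.06,0.01,0],"rotation":[0,0,-0.2],"fingers":-1},
    {"xyz":[-0.07,0.01,0],"rotation":[0,0,-0.25],"fingers":-1},
    {"xyz":[-0.07,0.01,0],"rotation":[0,0,-0.25],"fingers":-1},
    {"xyz":[0,0,0],"rotation":[0,0,0],"fingers":-1},
  ],
)

```text
time: 5.05
eef_pos: [0.4447, 0.1197, 0.0353]
orientation: [2.202, 2.238, 0.004]
wrist_force: [0.6, -0.2, -0.7]
opening: 0.295
```

Run:
```python
from bay import *; go(-148,-14,35,0,0.1,0.25)
```

```text
t 5.05 now bay [-148.1   29.1] z 35.3 byaw -0.145 tilt [0.001 0.003] open 0.295 F [ 0.6 -0.2 -0.7]
xyz [-0.099, 0.015, 0.001] rot [0.01, -0.0, -0.25]
xyz [-0.099, 0.012, 0.0] rot [0.0, -0.0, -0.25]
xyz [-0.087, 0.007, 0.001] rot [0.01, -0.0, -0.25]
xyz [-0.0, 0.0, -0.0] rot [0.0, -0.0, -0.25]
xyz [-0.0, 0.0, -0.0] rot [0.01, -0.0, -0.21]
```

Accurate laterally, z steady. Continue.

step_arm(
  targets=[
    {"xyz":[-0.07,0.01,0],"rotation":[0,0,-0.25],"fingers":-1},
    {"xyz":[-0.07,0.01,0],"rotation":[0,0,-0.3],"fingers":-1},
    {"xyz":[-0.07,0.005,0],"rotation":[0,0,-0.3],"fingers":-1},
    {"xyz":[-0.06,0.0,0],"rotation":[0,0,-0.25],"fingers":-1},
    {"xyz":[0,0,0],"rotation":[0,0,0],"fingers":-1},
  ],
)

```text
time: 5.55
eef_pos: [0.451, 0.08, 0.0353]
orientation: [2.05, 2.379, 0.005]
wrist_force: [-0.7, -0.5, -0.7]
opening: 0.297
```

Run:
```python
from bay import *; go(-148,-14,35,0,0.1,0.25)
```

```text
t 5.55 now bay [-148.3  -11.1] z 35.3 byaw -0.013 tilt [0.001 0.003] open 0.297 F [-0.7 -0.5 -0.7]
xyz [-0.02, 0.002, 0.002] rot [0.03, -0.01, -0.11]
```

step_arm(
  targets=[
    {"xyz":[-0.02,0,0],"rotation":[0.03,0,-0.11],"fingers":-1},
    {"xyz":[0,0,0],"rotation":[0,0,0],"fingers":-1},
  ],
)

```text
time: 5.75
eef_pos: [0.4515, 0.0777, 0.0354]
orientation: [-2.036, -2.391, -0.001]
wrist_force: [-0.0, 0.5, 0.5]
opening: 0.296
```

Run:
```python
from bay import *; go(-60,-14,35,0,0.1,0.25)
from h import *; from bench import *; import pickle
p=camera_params("wrist"); im,d=capture("wrist"); cv2.imwrite("pics/w6.png",im[:,:,::-1])
m,o=quads(im,d,p)
for st,a,z,w in o: print(st,round(z,4),a.tolist(),(toB(w)*1e3).round(1).tolist())
for n in ["top","scene"]:
    im,d=capture(n); p=camera_params(n); m,o=quads(im,d,p,0.05,0.07)
    pickle.dump((im,d,p),open(n+"1.pkl","wb"))
    for st,a,z,w in o:
        b=toB(w)*1e3
        if abs(b).max()<250: print(n,st,round(z,4),b.round(1).tolist())
im,d,p=pickle.load(open("scene1.pkl","rb"))
cv2.imwrite("pics/sc1.png",cv2.resize(im[205:355,200:420],None,fx=3.5,fy=3.5,interpolation=cv2.INTER_CUBIC)[:,:,::-1])
```

```text
t 5.75 now bay [-148.2  -13.4] z 35.4 byaw -0.001 tilt [ 0.002 -0.   ] open 0.296 F [-0.   0.5  0.5]
xyz [-0.001, 0.1, 0.0] rot [-0.0, -0.01, -0.01]
xyz [-0.001, 0.1, 0.0] rot [-0.0, -0.0, 0.0]
xyz [-0.0, 0.1, 0.001] rot [-0.0, -0.0, 0.0]
xyz [-0.001, 0.1, 0.0] rot [-0.0, -0.0, 0.0]
xyz [-0.0, 0.1, 0.001] rot [-0.0, -0.0, 0.0]
xyz [-0.001, 0.088, 0.0] rot [-0.0, -0.0, 0.0]
[0, 278, 95, 81, 6522] 0.0606 [[83, 278], [94, 343], [78, 358], [10, 358], [0, 328], [0, 290]] [[-170.2, -97.6], [-144.5, -98.3], [-138.2, -105.3], [-138.2, -130.4], [-150.7, -131.0], [-165.6, -127.4]]
[287, 291, 75, 68, 4583] 0.0607 [[359, 292], [358, 358], [287, 358], [300, 291]] [[-164.8, -2.1], [-138.1, -1.7], [-138.1, -28.0], [-165.2, -22.7]]
[21, 400, 74, 54, 3317] 0.0608 [[82, 400], [94, 453], [35, 453], [21, 400]] [[-119.5, -107.2], [-93.9, -107.1], [-93.9, -130.9], [-119.6, -130.6]]
[271, 400, 87, 44, 3632] 0.0607 [[357, 400], [356, 443], [271, 443], [279, 400]] [[-119.5, -1.7], [-98.8, -1.5], [-98.9, -35.5], [-119.5, -31.6]]
top [251, 178, 26, 31, 615] 0.0604 [[43.2, 1.6], [-43.7, 2.1], [-35.6, 62.2], [45.0, 60.3]]
scene [283, 233, 33, 23, 387] 0.0603 [[-163.8, -108.7], [-74.9, -94.3], [-66.2, -115.5], [-148.7, -138.5]]
scene [308, 252, 34, 23, 416] 0.0602 [[-157.7, -18.8], [-128.3, 10.1], [-87.6, 7.3], [-65.5, -33.2]]
scene [284, 280, 51, 38, 1040] 0.0604 [[-42.5, 65.8], [49.0, 70.3], [51.1, 11.9], [-41.8, 2.2]]
```

View pics/sc1.png

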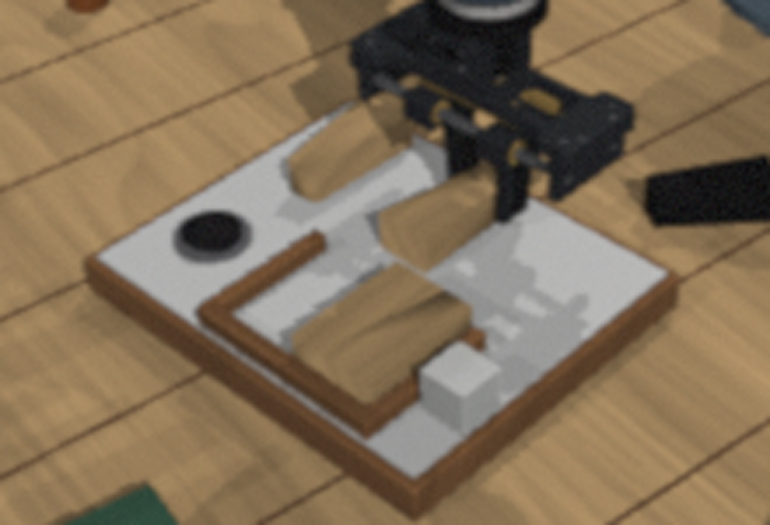

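View pics/w6.png

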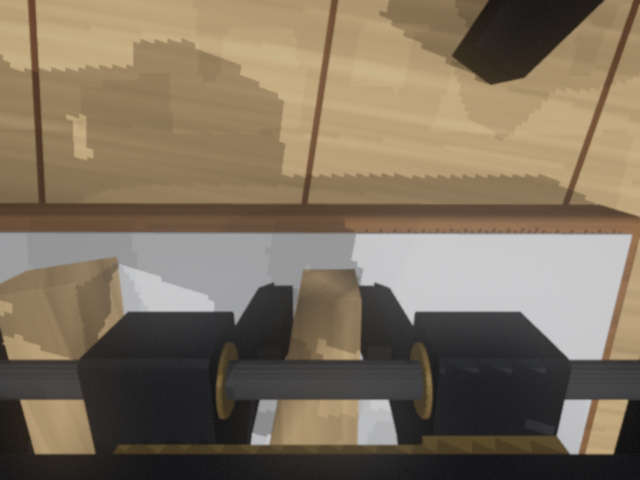

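step_arm(
  targets=[
    {"xyz":[0,0.06,0],"rotation":[0,0,0],"fingers":-1},
    {"xyz":[0,0.08,0],"rotation":[0,0,0],"fingers":-1},
    {"xyz":[0,0.08,0],"rotation":[0,0,0],"fingers":-1},
    {"xyz":[0,0,0],"rotation":[0,0,0],"fingers":-1},
  ],
)

```text
time: 6.3
eef_pos: [0.4843, 0.0843, 0.0354]
orientation: [-2.033, -2.39, 0.002]
wrist_force: [0.1, -2.1, -1.0]
opening: 0.297
```

Run:
```python
from bay import *; go(-60,-13.5,35,0,0.1,0.25)
```

```text
t 6.3 now bay [-114.8  -12.2] z 35.4 byaw -0.0 tilt [ 0.002 -0.004] open 0.297 F [ 0.1 -2.1 -1. ]
xyz [-0.002, 0.1, 0.0] rot [-0.03, -0.02, -0.0]
xyz [-0.002, 0.1, 0.001] rot [-0.0, 0.0, -0.0]
xyz [-0.003, 0.1, 0.001] rot [-0.0, 0.0, -0.0]
xyz [-0.001, 0.065, 0.001] rot [-0.0, 0.0, -0.0]
```

step_arm(
  targets=[
    {"xyz":[-0.012,0,0],"rotation":[-0.03,-0.02,0],"fingers":-1},
    {"xyz":[-0.006,0.07,0],"rotation":[0,0,0],"fingers":-1},
    {"xyz":[-0.004,0.08,0],"rotation":[0,0,0],"fingers":-1},
    {"xyz":[-0.004,0.08,0],"rotation":[0,0,0],"fingers":-1},
    {"xyz":[0,0,0],"rotation":[0,0,0],"fingers":-1},
  ],
)

```text
time: 6.8
eef_pos: [0.5161, 0.0862, 0.035]
orientation: [-2.031, -2.389, 0.009]
wrist_force: [-0.3, -0.0, -0.2]
opening: 0.296
```

Run:
```python
from bay import *; go(-61,-13.5,35,0,0.1,0.25)
```

```text
t 6.8 now bay [-83.  -15.4] z 35.0 byaw 0.001 tilt [ 0.001 -0.008] open 0.296 F [-0.3 -0.  -0.2]
xyz [0.008, 0.1, -0.001] rot [-0.07, -0.0, 0.01]
xyz [0.004, 0.047, 0.0] rot [0.0, -0.0, -0.0]
```

step_arm(
  targets=[
    {"xyz":[0.004,0.06,0],"rotation":[-0.07,0,0],"fingers":-1},
    {"xyz":[0.003,0.05,0],"rotation":[0,0,0],"fingers":-1},
    {"xyz":[0,0,0],"rotation":[0,0,0],"fingers":-1},
  ],
)

```text
time: 7.1
eef_pos: [0.5308, 0.0899, 0.0345]
orientation: [-2.033, -2.392, 0.003]
wrist_force: [0.9, 0.9, 2.0]
opening: 0.297
```

Run:
```python
from bay import *; go(-61,-13.5,35,0,0.1,0.25)
```

```text
t 7.1 now bay [-68.  -14.1] z 34.5 byaw 0.001 tilt [ 0.001 -0.003] open 0.297 F [0.9 0.9 2. ]
xyz [0.004, 0.047, -0.003] rot [-0.03, -0.01, 0.01]
```

step_arm(
  targets=[
    {"xyz":[0,0.04,-0.003],"rotation":[-0.03,0,0],"fingers":-1},
    {"xyz":[0,0,0],"rotation":[0,0,0],"fingers":-1},
    {"xyz":[0,0,0],"rotation":[0,0,0],"fingers":0},
    {"xyz":[0,0,0],"rotation":[0,0,0],"fingers":0},
    {"xyz":[0,0,0],"rotation":[0,0,0],"fingers":0},
  ],
)

```text
time: 7.6
eef_pos: [0.5357, 0.091, 0.034]
orientation: [-2.033, -2.392, 0.0]
wrist_force: [0.6, -0.7, -0.8]
opening: 0.495
```

Run:
```python
from bay import *; go(-120,-13.5,80,0,0.2,0.25)
```

```text
t 7.6 now bay [-62.9 -13.8] z 34.0 byaw 0.001 tilt [ 0.001 -0.001] open 0.495 F [ 0.6 -0.7 -0.8]
xyz [0.001, -0.156, -0.125] rot [-0.01, -0.01, 0.01]
xyz [0.001, -0.156, -0.126] rot [-0.0, -0.0, -0.0]
xyz [-0.0, -0.069, -0.055] rot [-0.0, -0.0, -0.0]
```

step_arm(
  targets=[
    {"xyz":[0,-0.1,-0.01],"rotation":[0,0,0],"fingers":0},
    {"xyz":[0,-0.13,0],"rotation":[0,0,0],"fingers":0},
    {"xyz":[0,-0.1,0],"rotation":[0,0,0],"fingers":0},
    {"xyz":[0,-0.03,0],"rotation":[0,0,0],"fingers":0},
    {"xyz":[0,0,0],"rotation":[0,0,0],"fingers":0},
  ],
)

```text
time: 8.1
eef_pos: [0.4809, 0.082, 0.0354]
orientation: [-2.034, -2.393, -0.001]
wrist_force: [0.2, 0.2, 0.4]
opening: 0.501
```

Run:
```python
from bay import *; go(-100,-13.5,37,0,0.2,0.25)
from h import *; from bench import *
p=camera_params("wrist"); im,d=capture("wrist"); cv2.imwrite("pics/w7.png",im[:,:,::-1])
m,o=quads(im,d,p)
for st,a,z,w in o: print(st,round(z,4),a.tolist(),(toB(w)*1e3).round(1).tolist())
```

```text
t 8.1 now bay [-118.5  -13.9] z 35.4 byaw 0.001 tilt [ 0.001 -0.   ] open 0.501 F [0.2 0.2 0.4]
xyz [0.002, 0.123, -0.011] rot [-0.0, -0.01, 0.01]
[0, 197, 89, 162, 11250] 0.0607 [[68, 197], [88, 308], [28, 358], [9, 358], [0, 328], [0, 207]] [[-168.6, -97.8], [-128.8, -98.4], [-108.2, -124.2], [-108.2, -131.3], [-120.7, -131.5], [-165.3, -120.7]]
[297, 414, 60, 30, 1629] 0.0601 [[354, 415], [356, 443], [297, 443], [301, 416]] [[-82.7, -3.0], [-69.1, -1.9], [-69.0, -25.5], [-82.2, -23.7]]
```

View pics/w7.png

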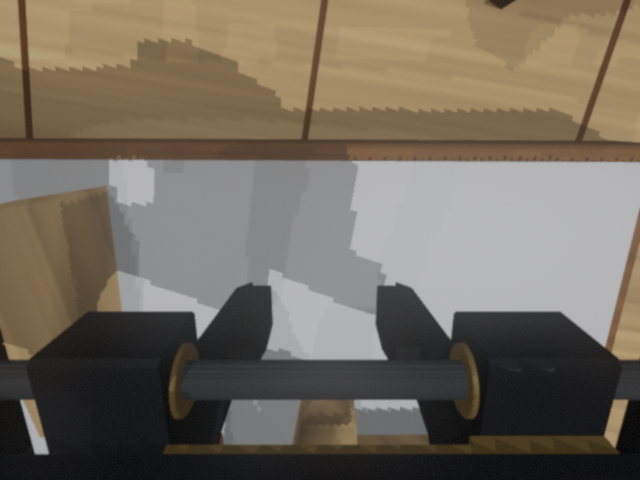

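step_arm(
  squeeze=20,
  targets=[
    {"xyz":[-0.014,0,-0.01],"rotation":[0,0,0],"fingers":-1},
    {"xyz":[0,0,0],"rotation":[0,0,0],"fingers":-1},
    {"xyz":[0,0,0],"rotation":[0,0,0],"fingers":-1},
    {"xyz":[0,0,0],"rotation":[0,0,0],"fingers":-1},
    {"xyz":[0,0,0],"rotation":[0,0,0],"fingers":-1},
    {"xyz":[0,0,0],"rotation":[0,0,0],"fingers":-1},
    {"xyz":[0,0,0],"rotation":[0,0,0],"fingers":-1},
  ],
)

```text
time: 8.85
eef_pos: [0.4845, 0.0798, 0.0376]
orientation: [2.034, 2.393, 0.003]
wrist_force: [-0.2, 0.1, -0.1]
opening: 0.005
```

Run:
```python
from bay import *; go(-54,-16,37,0,0.1,0.25)
```

```text
t 8.85 now bay [-115.2  -16.7] z 37.6 byaw 0.001 tilt [0.001 0.002] open 0.005 F [-0.2  0.1 -0.1]
xyz [0.001, 0.1, 0.001] rot [0.02, -0.01, 0.01]
xyz [0.001, 0.1, 0.001] rot [-0.0, 0.0, -0.0]
xyz [0.001, 0.1, 0.001] rot [-0.0, 0.0, -0.0]
xyz [0.002, 0.1, 0.001] rot [-0.0, 0.0, -0.0]
xyz [-0.0, 0.008, 0.0] rot [-0.0, 0.0, -0.0]
```

step_arm(
  targets=[
    {"xyz":[0,0.08,0],"rotation":[0,0,0],"fingers":-1},
    {"xyz":[0,0.08,0],"rotation":[0,0,0],"fingers":-1},
    {"xyz":[0,0.06,0],"rotation":[0,0,0],"fingers":-1},
    {"xyz":[0,0.06,0],"rotation":[0,0,0],"fingers":-1},
    {"xyz":[0,0,0],"rotation":[0,0,0],"fingers":-1},
  ],
)

```text
time: 9.35
eef_pos: [0.528, 0.087, 0.0375]
orientation: [2.034, 2.393, 0.003]
wrist_force: [0.6, -0.5, 0.6]
opening: 0.003
```

Run:
```python
from bay import *; go(-54,-16,37,0,0.05,0.25)
```

```text
t 9.35 now bay [-71.1 -16.5] z 37.5 byaw 0.001 tilt [0.001 0.002] open 0.003 F [ 0.6 -0.5  0.6]
xyz [0.001, 0.05, 0.001] rot [0.01, -0.01, 0.01]
xyz [0.002, 0.05, 0.002] rot [0.0, 0.0, -0.0]
xyz [0.0, 0.014, 0.0] rot [0.0, 0.0, -0.0]
```

step_arm(
  targets=[
    {"xyz":[0,0.05,0],"rotation":[0,0,0],"fingers":-1},
    {"xyz":[0,0.04,0],"rotation":[0,0,0],"fingers":-1},
    {"xyz":[0,0.02,0],"rotation":[0,0,0],"fingers":-1},
    {"xyz":[0,0.02,0],"rotation":[0,0,0],"fingers":-1},
  ],
)

```text
time: 9.75
eef_pos: [0.5435, 0.0901, 0.0362]
orientation: [-2.028, -2.389, 0.011]
wrist_force: [-18.0, -5.2, 15.0]
opening: 0.007
```

Run:
```python
from bay import *; go(-54,-16,37,0,0.05,0.25)
```

```text
t 9.75 now bay [-55.4 -15.9] z 36.2 byaw 0.002 tilt [ 0.002 -0.011] open 0.007 F [-18.   -5.2  15. ]
xyz [-0.0, 0.009, -0.005] rot [-0.09, -0.01, 0.02]
```

step_arm(
  targets=[
    {"xyz":[0,-0.05,-0.02],"rotation":[-0.09,0,0],"fingers":-1},
    {"xyz":[0,-0.12,-0.1],"rotation":[0,0,0],"fingers":1},
    {"xyz":[0,0,-0.3],"rotation":[0,0,0],"fingers":1},
    {"xyz":[0,0.1,-0.33],"rotation":[0,0,0],"fingers":1},
    {"xyz":[0,0.25,-0.33],"rotation":[0,0,0],"fingers":1},
    {"xyz":[0,0.25,-0.2],"rotation":[0,0,0],"fingers":1},
    {"xyz":[0,0.1,0],"rotation":[0,0,0],"fingers":1},
    {"xyz":[0,0,0],"rotation":[0,0,0],"fingers":1},
  ],
)

```text
time: 10.55
eef_pos: [0.615, 0.1023, 0.2259]
orientation: [-2.032, -2.393, -0.004]
wrist_force: [0.7, -0.5, -0.8]
opening: 0.618
```

```bash
cat > look.py <<'E'
import sys
from bay import *; go(-1,-30,235,0)
from h import *; from bench import *; import pickle
p=camera_params("wrist"); im,d=capture("wrist"); n=sys.argv[1]
pickle.dump((im,d,p),open(n+".pkl","wb"))
m,o=quads(im,d,p)
for st,a,z,w in o: print(st,round(z,4),a.tolist(),(toB(w)*1e3).round(1).tolist())
cv2.imwrite(f"pics/{n}.png",cv2.resize(im[60:340,130:510],None,fx=2.1,fy=2.1,interpolation=cv2.INTER_CUBIC)[:,:,::-1])
E
python3 look.py w8
```

```text
t 10.55 now bay [ 17.2 -15.4] z 225.9 byaw 0.002 tilt [0.003 0.   ] open 0.618 F [ 0.7 -0.5 -0.8]
xyz [-0.097, -0.121, -0.061] rot [0.0, -0.03, 0.02]
[156, 0, 54, 99, 3925] 0.0607 [[156, 0], [205, 0], [209, 94], [180, 97]] [[-139.5, -137.2], [-139.6, -101.9], [-76.0, -104.4], [-73.8, -127.0]]
[285, 136, 56, 109, 3896] 0.0606 [[340, 137], [330, 244], [285, 240], [315, 137]] [[-44.2, -3.3], [45.1, -10.6], [41.6, -49.2], [-44.1, -23.1]]
[342, 136, 82, 109, 8321] 0.0606 [[421, 136], [415, 244], [343, 244], [345, 136]] [[-45.1, 61.0], [45.0, 62.7], [45.1, 0.6], [-45.0, 0.7]]
```

View pics/w8.png

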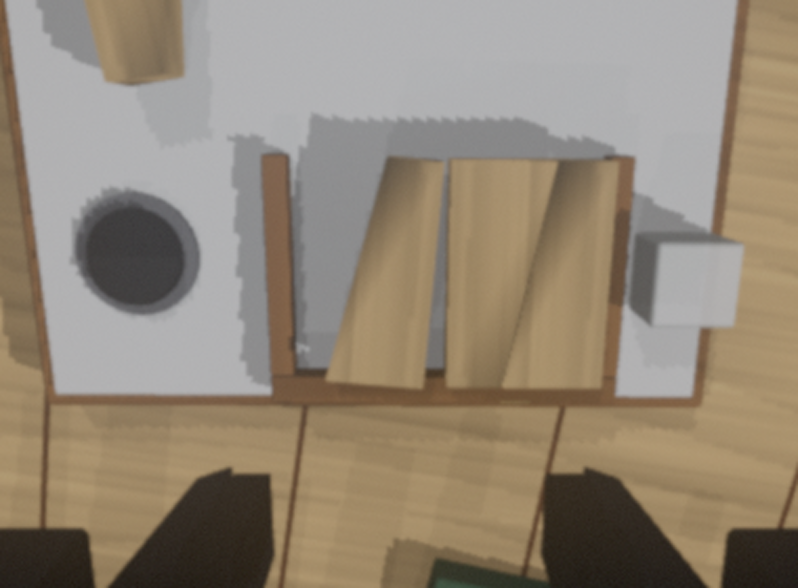

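Run:
```python
from bay import *; go(-150.5,-119,90,0.153,0.28)
```

```text
t 10.6 now bay [ 16.7 -15.3] z 226.1 byaw 0.002 tilt [0.003 0.   ] open 0.664 F [-0.3 -0.3  1.1]
xyz [-0.121, -0.196, 0.159] rot [0.0, -0.02, -1.0]
xyz [-0.097, -0.209, 0.159] rot [0.0, -0.0, -0.26]
xyz [-0.09, -0.212, 0.159] rot [0.01, -0.0, 0.0]
xyz [-0.09, -0.212, 0.159] rot [-0.0, -0.0, 0.0]
xyz [-0.09, -0.212, 0.16] rot [-0.0, -0.0, 0.0]
xyz [-0.063, -0.147, 0.111] rot [-0.0, -0.0, 0.0]
```

step_arm(
  targets=[
    {"xyz":[-0.12,-0.196,0.1],"rotation":[0,-0.02,-0.8],"fingers":1},
    {"xyz":[-0.1,-0.21,0.16],"rotation":[0,0,-0.46],"fingers":1},
    {"xyz":[-0.09,-0.21,0.16],"rotation":[0,0,0],"fingers":1},
    {"xyz":[-0.09,-0.21,0.16],"rotation":[0,0,0],"fingers":1},
    {"xyz":[-0.09,-0.18,0.14],"rotation":[0,0,0],"fingers":1},
    {"xyz":[-0.04,-0.08,0.09],"rotation":[0,0,0],"fingers":1},
    {"xyz":[0,0,0],"rotation":[0,0,0],"fingers":1},
    {"xyz":[0,0,0],"rotation":[0,0,0],"fingers":1},
  ],
)

```text
time: 11.4
eef_pos: [0.4616, -0.019, 0.0938]
orientation: [-1.83, -2.539, 0.003]
wrist_force: [-0.1, 0.1, 0.5]
opening: 1.0
```

Run:
```python
from bay import *; go(-150.5,-119,35,0.153,0.1)
```

```text
t 11.4 now bay [-153.7 -110.6] z 93.8 byaw 0.161 tilt [ 0.008 -0.008] open 1.0 F [-0.1  0.1  0.5]
xyz [-0.016, 0.004, 0.099] rot [-0.07, -0.07, 0.07]
xyz [-0.015, 0.003, 0.099] rot [0.0, 0.0, -0.0]
xyz [-0.015, 0.003, 0.099] rot [0.0, 0.0, -0.0]
xyz [-0.014, 0.003, 0.095] rot [0.0, 0.0, -0.0]
```

step_arm(
  targets=[
    {"xyz":[-0.055,0.01,0.07],"rotation":[-0.07,-0.07,0.07],"fingers":1},
    {"xyz":[0,0,0.1],"rotation":[0,0,0],"fingers":1},
    {"xyz":[0,0,0.08],"rotation":[0,0,0],"fingers":1},
    {"xyz":[0,0,0.05],"rotation":[0,0,0],"fingers":1},
    {"xyz":[0,0,0],"rotation":[0,0,0],"fingers":1},
  ],
)

```text
time: 11.9
eef_pos: [0.4693, -0.0246, 0.0503]
orientation: [1.84, 2.538, 0.004]
wrist_force: [0.2, -0.1, 0.7]
opening: 0.997
```

Run:
```python
from bay import *; go(-150.5,-119,35,0.153,0.1)
```

```text
t 11.9 now bay [-147.  -117.3] z 50.3 byaw 0.156 tilt [-0.004  0.006] open 0.997 F [ 0.2 -0.1  0.7]
xyz [-0.007, -0.024, 0.097] rot [0.05, 0.03, 0.02]
xyz [-0.0, -0.002, 0.005] rot [0.0, 0.0, 0.0]
```

step_arm(
  targets=[
    {"xyz":[-0.007,-0.024,0.07],"rotation":[0.05,0.03,0.02],"fingers":1},
    {"xyz":[0,0,0.03],"rotation":[0,0,0],"fingers":0.6},
    {"xyz":[0,0,0],"rotation":[0,0,0],"fingers":0.5},
  ],
)

```text
time: 12.2
eef_pos: [0.467, -0.0266, 0.0349]
orientation: [1.845, 2.542, 0.0]
wrist_force: [-0.9, -0.1, -0.4]
opening: 0.846
```

Run:
```python
from bay import *; go(-150.5,-119,35,0.153,0.1)
from h import *; from bench import *
p=camera_params("wrist"); im,d=capture("wrist"); cv2.imwrite("pics/w9.png",im[:,:,::-1])
```

```text
t 12.2 now bay [-149.5 -118.9] z 34.9 byaw 0.154 tilt [-0.001  0.001] open 0.846 F [-0.9 -0.1 -0.4]
xyz [0.0, -0.006, -0.001] rot [0.01, 0.01, 0.01]
```

View pics/w9.png

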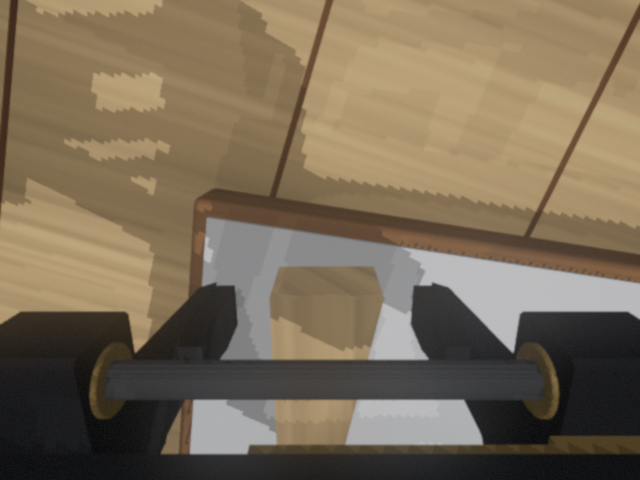

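The thick end of B (cols 270–383) lies centred between the open fingers (235/412). Close.

step_arm(
  squeeze=8,
  targets=[
    {"xyz":[0,0,0],"rotation":[0,0,0],"fingers":-1},
    {"xyz":[0,0,0],"rotation":[0,0,0],"fingers":-1},
    {"xyz":[0,0,0],"rotation":[0,0,0],"fingers":-1},
    {"xyz":[0,0,0],"rotation":[0,0,0],"fingers":-1},
    {"xyz":[0,0,0],"rotation":[0,0,0],"fingers":-1},
    {"xyz":[0,0,0],"rotation":[0,0,0],"fingers":-1},
    {"xyz":[0,0,0],"rotation":[0,0,0],"fingers":-1},
  ],
)

```text
time: 12.95
eef_pos: [0.4677, -0.0269, 0.0361]
orientation: [1.844, 2.54, 0.001]
wrist_force: [0.4, -0.4, -1.2]
opening: 0.434
```

Run:
```python
from bay import *; go(-150,-44,35,0,0.08,0.25)
```

```text
t 12.95 now bay [-148.9 -119.3] z 36.1 byaw 0.154 tilt [-0.002  0.002] open 0.434 F [ 0.4 -0.4 -1.2]
xyz [0.079, 0.011, 0.001] rot [0.0, 0.0, 0.25]
xyz [0.08, 0.009, 0.001] rot [0.0, 0.0, 0.25]
xyz [0.08, 0.006, 0.001] rot [0.01, 0.0, 0.25]
xyz [0.08, 0.004, 0.001] rot [0.0, 0.01, 0.25]
xyz [0.08, 0.002, 0.001] rot [0.01, 0.0, 0.25]
xyz [0.08, -0.001, 0.001] rot [-0.0, 0.0, 0.03]
xyz [0.021, -0.0, 0.001] rot [-0.0, 0.0, 0.0]
```

step_arm(
  targets=[
    {"xyz":[0.06,0.006,0],"rotation":[0,0,0.2],"fingers":-1},
    {"xyz":[0.075,0.006,0],"rotation":[0,0,0.25],"fingers":-1},
    {"xyz":[0.075,0.004,0],"rotation":[0,0,0.25],"fingers":-1},
    {"xyz":[0.075,0,0],"rotation":[0,0,0.25],"fingers":-1},
    {"xyz":[0,0,0],"rotation":[0,0,0],"fingers":-1},
  ],
)

```text
time: 13.45
eef_pos: [0.4584, 0.0158, 0.0359]
orientation: [1.993, 2.425, 0.001]
wrist_force: [0.0, -0.2, -0.0]
opening: 0.432
```

Run:
```python
from bay import *; go(-150,-44,35,0,0.08,0.25)
```

```text
t 13.45 now bay [-151.3  -75.6] z 35.9 byaw 0.034 tilt [-0.001  0.002] open 0.432 F [ 0.  -0.2 -0. ]
xyz [0.08, 0.006, 0.002] rot [0.02, 0.01, 0.25]
xyz [0.08, 0.004, 0.003] rot [0.0, 0.0, 0.04]
xyz [0.051, 0.002, 0.001] rot [0.0, 0.0, -0.0]
```

step_arm(
  targets=[
    {"xyz":[0.07,0.006,0],"rotation":[0.01,0,0.15],"fingers":-1},
    {"xyz":[0.075,0.004,0],"rotation":[0,0,0.12],"fingers":-1},
    {"xyz":[0.05,0.0,0],"rotation":[0,0,0],"fingers":-1},
    {"xyz":[0,0,0],"rotation":[0,0,0],"fingers":-1},
  ],
)

```text
time: 13.85
eef_pos: [0.4552, 0.0445, 0.036]
orientation: [2.028, 2.395, -0.0]
wrist_force: [0.0, 1.0, -0.4]
opening: 0.433
```

Run:
```python
from bay import *; go(-150,-44,35,0,0.08,0.25)
from h import *; from bench import *; import pickle
p=camera_params("wrist"); im,d=capture("wrist"); cv2.imwrite("pics/w10.png",im[:,:,::-1])
m,o=quads(im,d,p)
for st,a,z,w in o: print(st,round(z,4),a.tolist(),(toB(w)*1e3).round(1).tolist())
```

```text
t 13.85 now bay [-149.9  -46.8] z 36.0 byaw 0.004 tilt [-0.002  0.002] open 0.433 F [ 0.   1.  -0.4]
xyz [0.019, -0.001, 0.007] rot [0.01, 0.02, 0.04]
[269, 285, 114, 74, 7655] 0.0607 [[380, 287], [366, 358], [274, 358], [272, 287]] [[-168.2, -28.1], [-139.5, -32.0], [-139.2, -66.2], [-168.0, -65.9]]
[276, 400, 79, 44, 3197] 0.0608 [[354, 400], [344, 443], [279, 443], [276, 400]] [[-120.6, -35.9], [-99.8, -39.3], [-99.6, -65.5], [-120.4, -66.0]]
```

step_arm(
  targets=[
    {"xyz":[0.017,0,0],"rotation":[0.01,0.01,0.05],"fingers":-1},
    {"xyz":[0,0.06,0],"rotation":[0,0,0],"fingers":-1},
    {"xyz":[0,0.04,0],"rotation":[0,0,0],"fingers":-1},
    {"xyz":[0,0,0],"rotation":[0,0,0],"fingers":-1},
  ],
)

```text
time: 14.3
eef_pos: [0.4717, 0.048, 0.0364]
orientation: [2.037, 2.389, -0.0]
wrist_force: [0.2, 0.7, 0.7]
opening: 0.43
```

Run:
```python
from bay import *; go(-62,-44.3,35,0,0.08,0.25)
from h import *; from bench import *; import pickle
p=camera_params("wrist"); im,d=capture("wrist")
m,o=quads(im,d,p)
for st,a,z,w in o: print(st,round(z,4),a.tolist(),(toB(w)*1e3).round(1).tolist())
```

```text
t 14.3 now bay [-133.  -46.] z 36.4 byaw -0.002 tilt [-0.002  0.001] open 0.43 F [0.2 0.7 0.7]
xyz [0.002, 0.08, 0.002] rot [0.01, 0.02, -0.02]
xyz [0.002, 0.08, 0.002] rot [0.0, -0.0, -0.0]
xyz [0.002, 0.08, 0.001] rot [0.0, -0.0, -0.0]
xyz [0.002, 0.08, 0.002] rot [0.0, -0.0, -0.0]
xyz [0.002, 0.08, 0.001] rot [0.0, -0.0, -0.0]
xyz [0.001, 0.073, 0.002] rot [0.0, -0.0, -0.0]
[269, 285, 114, 74, 7705] 0.0611 [[380, 287], [366, 358], [274, 358], [272, 287]] [[-151.0, -27.1], [-122.2, -31.2], [-122.2, -65.5], [-151.1, -65.0]]
[276, 400, 79, 44, 3211] 0.0612 [[354, 400], [344, 443], [279, 443], [276, 400]] [[-103.4, -35.2], [-82.5, -38.8], [-82.5, -65.0], [-103.3, -65.5]]
```

step_arm(
  targets=[
    {"xyz":[0.018,0,0.003],"rotation":[0.01,0.01,0],"fingers":-1},
    {"xyz":[0.005,0,0],"rotation":[0,0,0],"fingers":-1},
  ],
)

```text
time: 14.55
eef_pos: [0.4711, 0.0512, 0.0358]
orientation: [2.038, 2.39, -0.001]
wrist_force: [0.1, -0.6, 1.0]
opening: 0.438
```

Run:
```python
from bay import *; go(-62,-43.7,35.8,0,0.08,0.25)
from h import *; from bench import *; import pickle
p=camera_params("wrist"); im,d=capture("wrist")
m,o=quads(im,d,p)
for st,a,z,w in o: print(st,round(z,4),a.tolist(),(toB(w)*1e3).round(1).tolist())
```

```text
t 14.55 now bay [-133.   -42.7] z 35.8 byaw -0.003 tilt [-0.001 -0.   ] open 0.438 F [ 0.1 -0.6  1. ]
xyz [-0.001, 0.08, 0.0] rot [-0.0, 0.01, -0.02]
xyz [-0.001, 0.08, 0.0] rot [-0.0, -0.0, -0.0]
xyz [-0.001, 0.08, 0.0] rot [-0.0, -0.0, -0.0]
xyz [-0.001, 0.08, 0.0] rot [-0.0, -0.0, -0.0]
xyz [-0.001, 0.08, 0.0] rot [-0.0, -0.0, -0.0]
xyz [-0.001, 0.074, 0.0] rot [-0.0, -0.0, -0.0]
[269, 286, 114, 73, 7621] 0.0606 [[380, 287], [366, 358], [273, 357], [272, 287]] [[-151.3, -23.9], [-122.7, -28.0], [-123.1, -62.5], [-151.4, -61.7]]
[276, 400, 79, 44, 3226] 0.0607 [[354, 400], [344, 443], [278, 443], [276, 400]] [[-103.9, -32.0], [-83.2, -35.6], [-83.2, -62.1], [-103.9, -62.1]]
```

step_arm(
  targets=[
    {"xyz":[-0.006,0.06,0],"rotation":[0,0,-0.02],"fingers":-1},
    {"xyz":[0,0.08,0],"rotation":[0,0,0],"fingers":-1},
    {"xyz":[0,0.08,0],"rotation":[0,0,0],"fingers":-1},
    {"xyz":[0,0.06,0],"rotation":[0,0,0],"fingers":-1},
    {"xyz":[0,0,0],"rotation":[0,0,0],"fingers":-1},
  ],
)

```text
time: 15.1
eef_pos: [0.5149, 0.058, 0.0357]
orientation: [-2.035, -2.392, 0.002]
wrist_force: [-0.2, -0.1, 0.1]
opening: 0.432
```

Run:
```python
from bay import *; go(-63,-43.7,35.8,0,0.08,0.25)
```

```text
t 15.1 now bay [-88.7 -43. ] z 35.7 byaw 0.0 tilt [-0.    -0.001] open 0.432 F [-0.2 -0.1  0.1]
xyz [-0.002, 0.08, -0.0] rot [-0.01, 0.0, 0.0]
xyz [-0.002, 0.08, -0.001] rot [-0.0, 0.0, 0.0]
xyz [-0.001, 0.011, 0.0] rot [-0.0, 0.0, 0.0]
```

step_arm(
  targets=[
    {"xyz":[-0.003,0.06,0],"rotation":[0,0,0],"fingers":-1},
    {"xyz":[-0.003,0.06,0],"rotation":[0,0,0],"fingers":-1},
    {"xyz":[0,0.03,0],"rotation":[0,0,0],"fingers":-1},
    {"xyz":[0,0,0],"rotation":[0,0,0],"fingers":-1},
  ],
)

```text
time: 15.5
eef_pos: [0.5376, 0.0611, 0.0353]
orientation: [-2.033, -2.391, 0.005]
wrist_force: [-0.5, -0.3, 2.0]
opening: 0.429
```

Run:
```python
from bay import *; go(-63,-43.7,35.8,0,0.08,0.25)
from h import *; from bench import *; import pickle
p=camera_params("wrist"); im,d=capture("wrist")
m,o=quads(im,d,p)
for st,a,z,w in o: print(st,round(z,4),a.tolist(),(toB(w)*1e3).round(1).tolist())
```

```text
t 15.5 now bay [-65.8 -43.6] z 35.3 byaw 0.001 tilt [ 0.    -0.004] open 0.429 F [-0.5 -0.3  2. ]
xyz [-0.001, 0.019, -0.004] rot [-0.04, -0.0, 0.01]
[269, 285, 114, 74, 7767] 0.0606 [[381, 287], [366, 358], [273, 358], [271, 287]] [[-84.3, -24.6], [-55.8, -28.9], [-55.8, -63.3], [-84.3, -62.9]]
[275, 400, 81, 44, 3272] 0.0607 [[355, 403], [345, 443], [277, 442], [275, 400]] [[-35.9, -32.5], [-16.7, -36.0], [-17.2, -63.1], [-37.2, -63.2]]
[348, 400, 70, 44, 2487] 0.0606 [[406, 400], [417, 443], [348, 443], [365, 400]] [[-37.3, -13.0], [-16.8, -7.3], [-16.7, -34.8], [-37.2, -28.7]]
[588, 400, 19, 44, 450] 0.0605 [[606, 400], [594, 443], [588, 433], [596, 401]] [[-37.4, 63.6], [-16.9, 63.1], [-21.8, 59.8], [-36.9, 59.8]]
```

step_arm(
  targets=[
    {"xyz":[0,0,0],"rotation":[-0.04,0,0],"fingers":0.2},
    {"xyz":[0,0,0],"rotation":[0,0,0],"fingers":0.2},
    {"xyz":[0,0,0],"rotation":[0,0,0],"fingers":0.2},
    {"xyz":[0,-0.1,0],"rotation":[0,0,0],"fingers":0.2},
    {"xyz":[0,-0.15,0],"rotation":[0,0,0],"fingers":0.2},
    {"xyz":[0,-0.12,0],"rotation":[0,0,0],"fingers":0.2},
    {"xyz":[0,-0.05,0],"rotation":[0,0,0],"fingers":-1},
    {"xyz":[0,0,0],"rotation":[0,0,0],"fingers":-1},
  ],
)

```text
time: 16.35
eef_pos: [0.4726, 0.0507, 0.0348]
orientation: [2.035, 2.393, 0.003]
wrist_force: [-0.0, 0.4, 0.1]
opening: 0.443
```

Run:
```python
from bay import *; go(-100,-45,36,0,0.08,0.25)
from h import *; from bench import *; import pickle
p=camera_params("wrist"); im,d=capture("wrist"); cv2.imwrite("pics/w11.png",im[:,:,::-1])
m,o=quads(im,d,p)
for st,a,z,w in o: print(st,round(z,4),a.tolist(),(toB(w)*1e3).round(1).tolist())
```

```text
t 16.35 now bay [-131.7  -43.4] z 34.8 byaw 0.0 tilt [0.    0.002] open 0.443 F [-0.   0.4  0.1]
xyz [-0.004, 0.08, -0.003] rot [0.01, -0.0, 0.0]
xyz [-0.004, 0.08, -0.003] rot [0.0, -0.0, 0.0]
xyz [-0.003, 0.051, -0.002] rot [0.0, -0.0, 0.0]
[277, 431, 98, 13, 1171] 0.0564 [[374, 443], [277, 443], [278, 433], [372, 431]] [[-82.9, -24.4], [-82.8, -63.0], [-87.7, -62.4], [-88.8, -25.4]]
```

View pics/w11.png

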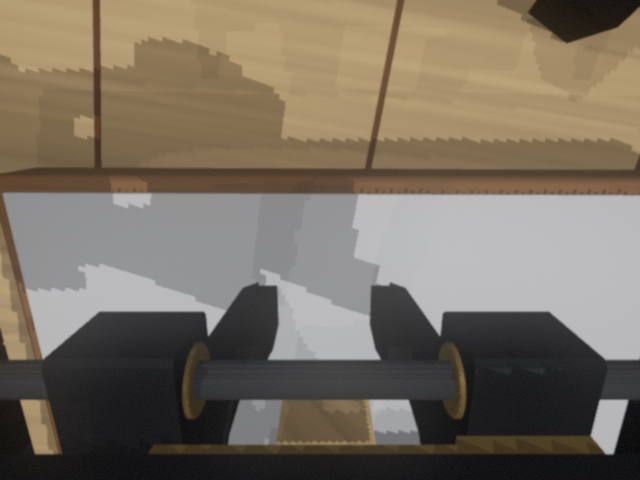

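step_arm(
  squeeze=20,
  targets=[
    {"xyz":[0,0.03,-0.01],"rotation":[0,0,0],"fingers":-1},
    {"xyz":[0,0,0],"rotation":[0,0,0],"fingers":-1},
    {"xyz":[0,0,0],"rotation":[0,0,0],"fingers":-1},
    {"xyz":[0,0,0],"rotation":[0,0,0],"fingers":-1},
    {"xyz":[0,0,0],"rotation":[0,0,0],"fingers":-1},
    {"xyz":[0,0.06,0],"rotation":[0,0,0],"fingers":-1},
    {"xyz":[0,0.06,0],"rotation":[0,0,0],"fingers":-1},
    {"xyz":[0,0,0],"rotation":[0,0,0],"fingers":-1},
  ],
)

```text
time: 17.2
eef_pos: [0.5013, 0.0545, 0.0375]
orientation: [2.032, 2.389, 0.007]
wrist_force: [-0.1, -0.4, -0.1]
opening: 0.005
```

Run:
```python
from bay import *; go(-54,-43,37,0,0.08,0.25)
```

```text
t 17.2 now bay [-102.7  -44.3] z 37.5 byaw 0.0 tilt [-0.001  0.006] open 0.005 F [-0.1 -0.4 -0.1]
xyz [0.002, 0.08, 0.001] rot [0.05, 0.01, 0.0]
xyz [0.002, 0.08, 0.001] rot [0.0, -0.0, 0.0]
xyz [0.002, 0.08, 0.001] rot [0.0, -0.0, 0.0]
xyz [0.003, 0.08, 0.001] rot [0.0, -0.0, 0.0]
xyz [-0.0, 0.005, 0.0] rot [0.0, -0.0, 0.0]
```

step_arm(
  targets=[
    {"xyz":[0.005,0.06,0],"rotation":[0.05,0,0],"fingers":-1},
    {"xyz":[0.002,0.05,0],"rotation":[0,0,0],"fingers":-1},
    {"xyz":[0,0.05,0],"rotation":[0,0,0],"fingers":-1},
    {"xyz":[0,0.04,0],"rotation":[0,0,0],"fingers":-1},
    {"xyz":[0,0.03,0],"rotation":[0,0,0],"fingers":-1},
  ],
)

```text
time: 17.7
eef_pos: [0.5361, 0.0616, 0.0368]
orientation: [-2.034, -2.392, 0.004]
wrist_force: [-2.9, -1.3, 1.8]
opening: 0.006
```

Run:
```python
from bay import *; go(-54,-43,37,0,0.08,0.25)
```

```text
t 17.7 now bay [-67.3 -42.9] z 36.8 byaw 0.001 tilt [-0.    -0.003] open 0.006 F [-2.9 -1.3  1.8]
xyz [-0.001, 0.08, -0.001] rot [-0.02, 0.0, 0.01]
xyz [0.0, 0.008, -0.0] rot [-0.0, 0.0, -0.0]
```

step_arm(
  targets=[
    {"xyz":[0,0.03,0],"rotation":[-0.02,0,0],"fingers":-1},
    {"xyz":[0,0.03,0],"rotation":[0,0,0],"fingers":-1},
    {"xyz":[0,0.03,0],"rotation":[0,0,0],"fingers":-1},
  ],
)

```text
time: 18.0
eef_pos: [0.5475, 0.0635, 0.0363]
orientation: [-2.031, -2.39, 0.009]
wrist_force: [-18.7, -6.4, 16.1]
opening: 0.004
```

Run:
```python
from bay import *; go(-54,-43,37,0,0.08,0.25)
```

```text
t 18.0 now bay [-55.7 -42.9] z 36.3 byaw 0.001 tilt [-0.    -0.007] open 0.004 F [-18.7  -6.4  16.1]
xyz [-0.001, 0.011, -0.005] rot [-0.06, 0.0, 0.01]
```

step_arm(
  targets=[
    {"xyz":[0,-0.05,-0.02],"rotation":[-0.06,0,0],"fingers":-1},
    {"xyz":[0,-0.12,-0.1],"rotation":[0,0,0],"fingers":-1},
    {"xyz":[0.02,0,-0.3],"rotation":[0,0,0],"fingers":-1},
    {"xyz":[0.03,0.1,-0.33],"rotation":[0,0,0],"fingers":-1},
    {"xyz":[0.02,0.25,-0.33],"rotation":[0,0,0],"fingers":-1},
    {"xyz":[0,0.25,-0.2],"rotation":[0,0,0],"fingers":-1},
    {"xyz":[0,0.1,0],"rotation":[0,0,0],"fingers":-1},
    {"xyz":[0,0,0],"rotation":[0,0,0],"fingers":-1},
  ],
)

```text
time: 18.8
eef_pos: [0.6199, 0.0869, 0.2267]
orientation: [2.034, 2.392, 0.009]
wrist_force: [-0.0, 0.4, -0.2]
opening: 0.006
```

```bash
python3 look.py w12
```

```text
t 18.8 now bay [ 19.5 -31.4] z 226.7 byaw 0.001 tilt [0.002 0.005] open 0.006 F [-0.   0.4 -0.2]
xyz [0.009, -0.136, -0.056] rot [0.04, -0.02, 0.01]
[284, 132, 78, 109, 8152] 0.0606 [[284, 132], [361, 133], [357, 240], [286, 240]] [[-44.8, -63.7], [-44.1, -2.7], [44.9, -3.5], [44.9, -64.6]]
[361, 132, 84, 109, 8376] 0.0605 [[444, 133], [434, 240], [362, 240], [364, 132]] [[-44.2, 63.1], [44.8, 62.8], [44.9, 0.8], [-44.9, -0.3]]
```

View pics/w12.png

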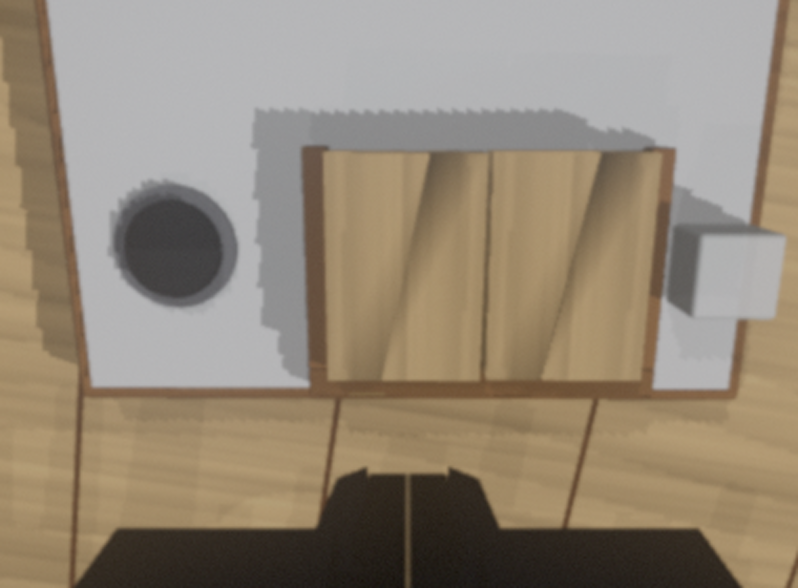

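Run:
```python
from h import *; from bay import *; import pickle
im,d,p=pickle.load(open("w12.pkl","rb"))
print(toB(ray(p,[[212.4,177.6],[189.5,177],[235.7,177],[212,153.8],[212,201.9]],0.038))*1e3)
go(9,-131,75,0,0.3)
```

```text
[[  -5.41480548 -129.78541491]
 [  -5.92062103 -149.80402208]
 [  -5.96063262 -109.32460139]
 [ -25.89914731 -128.39578964]
 [  16.29037603 -131.97996129]]
t 18.85 now bay [ 19.  -31.4] z 226.9 byaw 0.001 tilt [0.002 0.005] open 0.004 F [ 1.4 -0.5  1.2]
xyz [-0.165, -0.018, 0.25] rot [0.04, -0.02, 0.01]
xyz [-0.164, -0.016, 0.251] rot [0.0, 0.0, -0.0]
xyz [-0.164, -0.017, 0.25] rot [0.0, 0.0, -0.0]
xyz [-0.165, -0.016, 0.25] rot [0.0, 0.0, -0.0]
xyz [-0.007, -0.001, 0.011] rot [0.0, 0.0, -0.0]
```

step_arm(
  targets=[
    {"xyz":[-0.165,-0.02,0.2],"rotation":[0.04,-0.02,0],"fingers":-1},
    {"xyz":[-0.165,-0.016,0.25],"rotation":[0,0,0],"fingers":-1},
    {"xyz":[-0.165,-0.016,0.25],"rotation":[0,0,0],"fingers":-1},
    {"xyz":[-0.1,-0.01,0.15],"rotation":[0,0,0],"fingers":-1},
    {"xyz":[-0.04,0,0.06],"rotation":[0,0,0],"fingers":-1},
    {"xyz":[0,0,0],"rotation":[0,0,0],"fingers":-1},
  ],
)

```text
time: 19.45
eef_pos: [0.6189, -0.0095, 0.0832]
orientation: [-2.029, -2.392, 0.001]
wrist_force: [-0.2, 0.5, -0.0]
opening: 0.004
```

Run:
```python
from bay import *; go(8.5,-130.5,50,0,0.1)
```

```text
t 19.45 now bay [   3.1 -126.4] z 83.2 byaw 0.003 tilt [ 0.004 -0.003] open 0.004 F [-0.2  0.5 -0. ]
xyz [-0.013, 0.016, 0.098] rot [-0.03, -0.03, 0.02]
xyz [-0.012, 0.016, 0.098] rot [0.0, 0.0, 0.0]
xyz [-0.003, 0.004, 0.025] rot [0.0, 0.0, 0.0]
```

step_arm(
  targets=[
    {"xyz":[-0.028,0.036,0.06],"rotation":[-0.03,-0.03,0.02],"fingers":-1},
    {"xyz":[0,0,0.08],"rotation":[0,0,0],"fingers":-1},
    {"xyz":[0,0,0.04],"rotation":[0,0,0],"fingers":-1},
    {"xyz":[0,0,0],"rotation":[0,0,0],"fingers":-1},
  ],
)

```text
time: 19.85
eef_pos: [0.6267, -0.0108, 0.0572]
orientation: [2.03, 2.392, 0.004]
wrist_force: [0.8, 0.5, -0.7]
opening: 0.008
```

Run:
```python
from bay import *; go(9,-130.5,38,0,0.05)
```

```text
t 19.85 now bay [  10.6 -128.9] z 57.2 byaw 0.002 tilt [-0.001  0.005] open 0.008 F [ 0.8  0.5 -0.7]
xyz [-0.004, -0.004, 0.05] rot [0.04, 0.01, 0.02]
xyz [-0.004, -0.004, 0.05] rot [-0.0, 0.0, -0.0]
xyz [-0.002, -0.003, 0.028] rot [-0.0, 0.0, -0.0]
```

step_arm(
  targets=[
    {"xyz":[-0.008,-0.008,0.05],"rotation":[0.04,0,0],"fingers":-1},
    {"xyz":[0,0,0.04],"rotation":[0,0,0],"fingers":-1},
    {"xyz":[0,0,0.03],"rotation":[0,0,0],"fingers":-1},
    {"xyz":[0,0,0.03],"rotation":[0,0,0],"fingers":-1},
  ],
)

```text
time: 20.25
eef_pos: [0.6282, -0.0116, 0.0369]
orientation: [2.028, 2.393, 0.002]
wrist_force: [-18.2, 2.5, 46.1]
opening: 0.007
```

Run:
```python
from bay import *; go(9,-130.5,36,0,0.05)
```

```text
t 20.25 now bay [  12.  -129.9] z 36.9 byaw 0.004 tilt [-0.003  0.004] open 0.007 F [-18.2   2.5  46.1]
xyz [-0.004, -0.02, 0.006] rot [0.04, 0.02, 0.03]
```

step_arm(
  targets=[
    {"xyz":[0,0,-0.06],"rotation":[0,0,0],"fingers":-1},
    {"xyz":[0,0,-0.25],"rotation":[0,0,0],"fingers":-1},
    {"xyz":[0.1,0,-0.33],"rotation":[0,0,0],"fingers":-1},
    {"xyz":[0.2,0,-0.33],"rotation":[0,0,0],"fingers":-1},
    {"xyz":[0.2,0.05,-0.33],"rotation":[0,0,0],"fingers":-1},
    {"xyz":[0.15,0.05,-0.2],"rotation":[0,0,0],"fingers":-1},
    {"xyz":[0,0,0],"rotation":[0,0,0],"fingers":-1},
    {"xyz":[0,0,0],"rotation":[0,0,0],"fingers":-1},
  ],
)

```text
time: 21.05
eef_pos: [0.6255, 0.0821, 0.2553]
orientation: [2.032, 2.393, 0.001]
wrist_force: [-0.7, -0.7, -0.5]
opening: 0.002
```

```bash
python3 look.py w13
python3 - <<'E'
from h import *; from bay import *; import pickle
from bench import *
im,d,p=pickle.load(open("w13.pkl","rb"))
W=cloud(d,p); hsv=cv2.cvtColor(im,cv2.COLOR_RGB2HSV)
b=((W[...,:2]-O)@np.stack([C,S],1))*1e3; z=W[...,2]*1e3
for a,c in ((-22,-16),(-14,-8),(-4,4),(6,10),(11,14)):
    q=(b[...,0]>a)&(b[...,0]<c)&(abs(b[...,1]+130.5)<6); print(a,c,q.sum(),np.median(z[q]).round(1))
im,d=capture("scene"); cv2.imwrite("pics/sc2.png",cv2.resize(im[150:440,100:500],None,fx=2,fy=2,interpolation=cv2.INTER_CUBIC)[:,:,::-1])
E
```

```text
t 21.05 now bay [ 24.3 -36.9] z 255.3 byaw 0.002 tilt [-0.001  0.002] open 0.002 F [-0.7 -0.7 -0.5]
xyz [0.047, -0.169, 0.135] rot [0.02, 0.01, 0.01]
[294, 126, 72, 102, 6955] 0.0606 [[294, 126], [365, 127], [361, 227], [295, 226]] [[-44.7, -64.1], [-44.0, -2.9], [45.4, -3.6], [44.6, -65.0]]
[365, 126, 77, 102, 7157] 0.0605 [[441, 128], [432, 227], [365, 226], [368, 127]] [[-43.3, 62.5], [45.2, 62.3], [44.4, 0.0], [-44.0, -0.4]]
-22 -16 78 42.1
-14 -8 82 39.5
-4 4 102 37.7
6 10 50 37.8
11 14 40 37.8
```

View pics/w13.png

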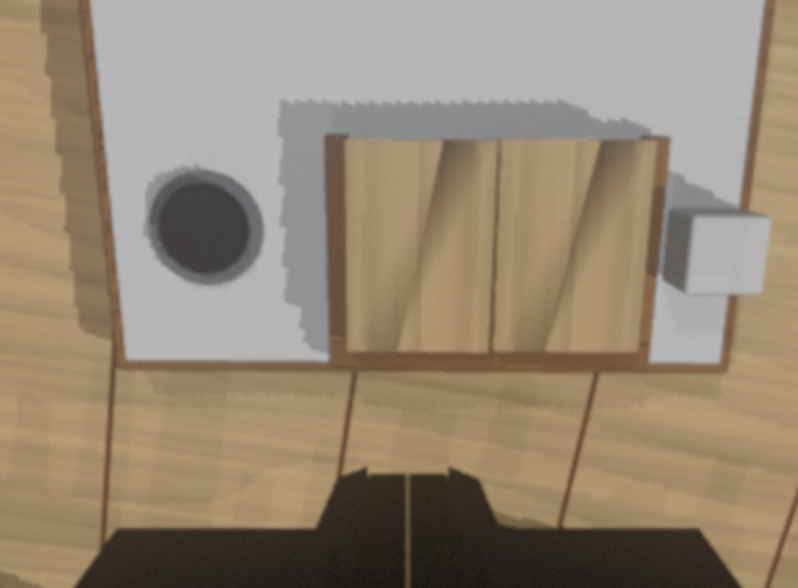

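View pics/sc2.png

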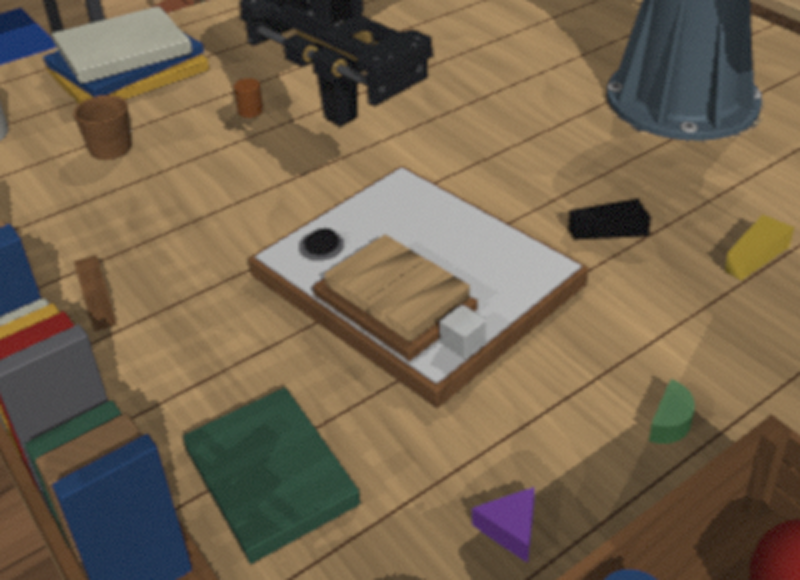

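```bash
python3 -c "
from bench import *
print(hand_in()); print(get_state()['time'])"
```

```text
the job is handed in; nothing more can be done
None
the job is handed in; nothing more can be done
```

Both loose wedges are packed in the bay and the rocker switch is tipped on. I handed the job in at about 21 s, with the arm clear above the box.

I slid each wedge along the panel in a light 8 N grip, then pushed it home from behind with the shut fingers. Wedge A first ended up about 0.09 rad skewed. Sliding wedge B in alongside it straightened it, with no separate move.

**Wedges:** the last wrist picture shows all four lying head to tail and flat, with their tops at 60.5 mm. Their ends measured about ±44 to 45 mm along the bay, so they are home against the back rail to within about 1 mm. Small gaps remain across, within the 5 mm to spare.

**Switch:** the far half now reads level at 37.8 mm, and the near half slopes up at about 0.3 rad, so it is fully on.

**Other toys:** the square block, triangle, half-circle, cylinder and cup look undisturbed in the scene picture. I judged that by eye and did not measure them.

**Not fully clean:**
- The panel did not look any brighter in the pictures, so I judge it lit only from the rocker's angle.
- The fingertip press on the switch peaked at about 46 N at the wrist. That is more than the switch needed and above 40 N, but it was the fingers pressing, not the gripper's body, and well under the 120 N wrist limit.
- The two pushes home each reached about 18 N.

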